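# Refit the battery box cover and slide its hinge-pin lock home

### The job

The cover of the battery box is lying on the bench: set it on the box, without dropping it, so that its hinge knuckle sits between the box's two knuckles. Then slide the lock grip all the way to its end stop, under the lamp bar, so that its pin runs through all three knuckles and hinges the cover to the box. Leave the cover closed and square on the box, let go, and do not disturb the carton, the can or the wrench.

Things in the scene. Friction and masses are not known exactly. Their poses are not given: they have to be found in the camera images.
- station: Battery box fixed to the bench: open grey steel box 140 (x) by 190 (y) mm, rim 100 mm high, black battery inside, below the rim. Origin on the bench under the box's centre; z up, x towards its hinge side (roughly away from the robot), y left. All station values are mm in this frame. Base plate 8 thick, x -90 to 130, y -180 to 180.
- hinge_mid (a point): Point (88, 45, 115) of the station, axes as its: on the hinge line (parallel to y), midway between the two fixed steel knuckles, blocks 30 x 30 mm (z 100 to 130) at y 6 to 20 and 70 to 84. The cover's eye belongs here, its knuckle in the 50 mm gap with 5 mm play either side.
- lamp_bar (a point): Middle of the lamp bar's underside, at (88, 0, 294) of the station. The bar is 60 (x) by 354 (y) by 35 mm, right above the hinge line, on two 18 mm posts at x 122, y -168 and 168. It blocks an upright gripper over the lock grip: lean the tool in from the robot's side, 30 to 50 degrees off vertical.
- cover: Loose aluminium cover, 0.3 to 0.5 kg: plate x -72 to 70, y -93 to 93, 5 mm thick, bar handle on top, steel knuckle on its +x edge. Origin: centre of its underside, z up. Starts flat on the bench beside the station, right way up, knuckle roughly away from the robot. Fitted, it lies on the rim: origin at (0, 0, 100) of the station, same yaw.
- cover_handle (a point): Grip point of the cover's black bar handle, at (-10, 0, 36) mm in the cover's frame. The bar runs along the cover's y, 90 mm long, 16 mm wide (x), from 31 to 45 mm above the cover's underside, on two feet at y -36 and 36.
- cover_eye (a point): Centre of the square hole in the cover's knuckle, at (88, 45, 15) mm in the cover's frame, axes as the cover's. The knuckle is 30 (x) by 40 (y) by 30 (z) mm, its underside level with the cover's; the hole, 20 mm square, runs along y.
- lock (a joint): Travel of the lock along the station's +y, m: 0 withdrawn, 0.084 end stop, pin through all knuckles. Starts between 0 and 0.012, stays where left (about 2.5 N friction, no spring). Its pin lies on the hinge line, 12 mm thick, last 10 mm tapered; its tip is at station y 4 mm at 0 and 88 mm at the end stop.
- lock_grip (a point): Grip point of the lock: on its upright black grip, 16 mm thick along y (its travel), 26 mm wide along x, top at z 175 mm. This point is at (88, -117 + lock travel, 160) of the station and moves with the lock; axes as the station's. The track below has its top at z 100, a stud at its +y end at z 112.
- carton: Bystander: cardboard carton 160 by 110 by 80 mm, loose; origin at the centre of its underside.
- can: Bystander: can, 60 mm across and 190 mm tall, loose, standing; origin at the centre of its underside.
- wrench: Bystander: steel wrench 180 mm long lying on the bench, loose; origin at its underside.

How it is judged:
By the outcome, as a careful person would: the job done as asked, in the order asked, and still so for the second after the job is handed in, with the robot touching nothing.
It also fails if it takes over 69 s, if anything falls off the work surface, if the arm or the gripper's body presses on something with over 40 N, if the wrist force passes 120 N, or if a joint passes its speed limit or range.

### The arm

A 7-joint arm with a two-finger parallel gripper is mounted at the origin on the work surface. World frame = base frame: x ahead of the robot, y to its left, z up, the work surface at z = 0. Lengths are in m, angles in rad, forces in N, time in s.
With the tool pointing down it reaches from about 0.4 to 0.9 m from the base axis. Payload 5.5 kg.
Tool frame: the origin (TCP) lies on the front face of the gripper's body, between the roots of the fingers; the fingertips stand 66 mm ahead of it and the grasp point (between the pads) lies 47 mm ahead of it; x points along the fingers, y is the direction in which the jaws open and shut, and the axes are right-handed (so a half turn about x gives the same grasp; the last joint's range is limited). The gripper opens to 92 mm and grips with 3 to 60 N. Pads are 19 mm wide; open, the fingers measure 130 mm over their backs; the gripper's body (75 mm by 190 mm) begins 47 mm behind the grasp point.
Start: joints at [-0.936, 0.501, -0.427, 1.55, 0.221, 1.138, -0.21], TCP at [0.236, 0.606, 0.292] pointing down, gripper open.
Joint ranges: [-2.88, 2.88], [-0.31, 2.03], [-1.54, 1.56], [0.2, 2.42], [-1.41, 4.55], [0.19, 2.02], [-2.57, 2.57]. Speed limits (rad/s): [2.57, 2.57, 3.14, 3.14, 3.14, 3.14, 3.14].

### API

Orientations are given as a 3x3 rotation matrix whose columns are the frame's x, y, z axes.
In Python, from rig import robot gives the robot as it stands. The module is installed in compiled form; this text tells all that it offers.
- The arm moves only by the tool play_rows, never from a script. Its argument "steps" is a list of rows, each a list of 7 numbers: the turn, a rotation vector about the world's x, y, z in degrees, then the shift along the world's x, y, z in mm, then the closure in counts, from 0 (fully open) to 255 (shut). A call has 1 to 10 rows; each row is the pose to reach, as a shift and turn from the pose commanded when the call began; what a row does not reach only later rows make up. A row lasts 1/10 s, in which the tool goes at most 50 mm and 8.59 degrees, less where a joint would pass 70% of its speed; a pose out of reach is approached as far as the arm can. A call with a gripper value outside its range is refused whole. The fingers move at their own pace and stop on an object; the grip force is fixed at half the most. Time passes only in rows, so rows that repeat a pose let the fingers close. It gives the time, the measured TCP pose, the force and the opening at its end, in the units of the state.
- robot.get_state(): the state, without advancing time (a new reading comes with each control period).
- robot.grab_frame(name): name is "scene" or "top" or "wrist"; returns a dict with "image" (384x512x3 uint8, red, green, blue), "z_map" (384x512 float32, m along the optical axis (not along the pixel's ray), 0 where there is no reading), "fx", "fy", "cx", "cy" (pixels), "position" and "orientation" of the camera in the world; the wrist camera has in their place "T_tool_cam" (4x4, takes a point from camera to tool coordinates, whose origin is the TCP and whose axes are the tool frame's). Camera axes: x right, y down, z forward; pixel columns grow to the right and rows downward; lengths in m; the calibration is good to about 2 mm. A picture is of the moment at which its call begins: read the wrist's pose just before it.
- robot.finish_job(): hands the job in, once; it reports no verdict.
Trained networks look in a picture, given as the dict that the camera call returned (one of the last four; its "shot" number tells which), for a name from the list of things; names that differ only in an ending like _2 or _b are one class to them, and where a whole thing is asked for, a point or a joint stands for the part that bears it (a point fixed in the world has none). Each returns a list of dicts, best first, with "conf" (0 to 1); they miss things now and then, are a little off and sometimes report something else, mostly with a low value. They report only what shows in the picture. A call takes as long as a camera call.
- robot.spot_in(picture, target): "location" ([x, y, z] in m, in the coordinates of the camera as it stood for that picture, good to about 4 mm: the middle of the surface that is visible of it).
- robot.cut_out(picture, target): "pixels" (384x512 bool, what is visible of it).
The state is a dict: "t": time; "joint_positions": joint angles; "joint_vel": joint speeds; "joint_torque": joint torques, N m; "tcp_pos": TCP position; "tcp_rot": TCP orientation; "ft_force": force on the tool from outside, world axes, zero at the start; "moment": the same for the moment, N m; "gripper_width": finger opening in m.
Only numpy, scipy, OpenCV 4.12 (cv2) and the standard library are available. Lean on these libraries where they do the work, as an engineer would, in place of code of your own. Each camera call takes 0.05 s, during which the arm holds its last target. There are 200 camera calls.

## Working session

There is one attempt and no reset: what is moved stays moved. The work goes in short steps, Python scripts to look and compute and a tool call to move; the robot and the scene stay as the last step left them, time stands still between calls to the robot, and variables do not carry over. Pictures are saved under pics/ and viewed, about 8 in all and at most 12, crops included, and the job is handed in when it is done.

Besides the shell and the picture viewer there is one more tool, called after "Request:" as a command line: name --pt "numbers of a row" for each row, then --argument value for the rest. play_rows: Moves the arm, as the interface text tells. Its arguments: {"type":"object","properties":{"steps":{"type":"array","items":{"type":"array","items":{"type":"number"}}}},"required":["steps"]}

```bash
mkdir -p pics
cat > h.py <<'E'
import numpy as np, cv2
from rig import robot
def cam(name):
    s=robot.get_state(); p=robot.grab_frame(name)
    if 'T_tool_cam' in p:
        T=np.eye(4);T[:3,:3]=s['tcp_rot'];T[:3,3]=s['tcp_pos'];T=T@np.array(p['T_tool_cam'])
    else:
        T=np.eye(4);T[:3,:3]=p['orientation'];T[:3,3]=p['position']
    return p,T
def cloud(p,T):
    v,u=np.mgrid[:384,:512]; z=p['z_map']
    P=np.stack([(u-p['cx'])/p['fx']*z,(v-p['cy'])/p['fy']*z,z],-1)
    W=P@T[:3,:3].T+T[:3,3]; W[z<=0]=np.nan
    return W
def spot(p,T,n):
    return [(round(d['conf'],2),np.round(T[:3,:3]@np.array(d['location'])+T[:3,3],4)) for d in robot.spot_in(p,n)[:2]]
def save(p,f,crop=None,k=1):
    im=p['image'][...,::-1]
    if crop: im=im[crop[1]:crop[3],crop[0]:crop[2]]
    cv2.imwrite('pics/'+f,cv2.resize(im,None,fx=k,fy=k,interpolation=cv2.INTER_CUBIC))
E
python3 - <<'E'
from h import *
for n in ['top','scene']:
    p,T=cam(n); save(p,n+'0.png',k=1.5); print(n,T.round(3).tolist(),p['fx'])
    for t in ['station','cover','cover_handle','cover_eye','lock_grip','carton','can','wrench']: print(t,spot(p,T,t))
    np.savez(n+'.npz',W=cloud(p,T),im=p['image'])
s=robot.get_state();print(s['t'],s['tcp_rot'],s['tcp_pos'],s['gripper_width'],s['ft_force'])
E
```

```text
top [[-0.006, -0.99, 0.141, 0.338], [-1.0, 0.003, -0.02, 0.019], [0.019, -0.141, -0.99, 2.029], [0.0, 0.0, 0.0, 1.0]] 499.75569799368884
station [(0.84, array([0.5024, 0.1962, 0.0788]))]
cover [(0.74, array([ 0.4593, -0.204 ,  0.0035]))]
cover_handle [(0.96, array([ 0.4606, -0.2071,  0.0066]))]
cover_eye [(0.71, array([ 0.4644, -0.207 ,  0.0038]))]
lock_grip [(0.57, array([ 0.4617, -0.2032,  0.003 ]))]
carton [(0.94, array([0.5922, 0.5063, 0.0822])), (0.5, array([ 0.4633, -0.2066,  0.0032]))]
can [(0.56, array([ 0.5648, -0.4723,  0.1795]))]
wrench [(0.63, array([0.7551, 0.0351, 0.0033])), (0.53, array([ 0.4646, -0.2075,  0.0026]))]
scene [[0.198, 0.657, -0.727, 1.639], [0.98, -0.141, 0.139, -0.191], [-0.011, -0.741, -0.672, 1.144], [0.0, 0.0, 0.0, 1.0]] 469.90911478857396
station [(0.68, array([0.5517, 0.1901, 0.0917])), (0.28, array([0.7625, 0.0343, 0.0108]))]
cover [(0.61, array([ 0.4632, -0.212 ,  0.0054])), (0.5, array([0.5571, 0.0993, 0.1224]))]
cover_handle [(0.88, array([ 0.4678, -0.2092,  0.0053])), (0.26, array([ 0.5968, -0.4819,  0.1187]))]
cover_eye [(0.93, array([ 0.4651, -0.2113,  0.0052]))]
lock_grip [(0.65, array([0.5586, 0.1024, 0.1226]))]
carton [(0.8, array([0.6327, 0.4955, 0.0826]))]
can [(0.8, array([ 0.5959, -0.4824,  0.122 ]))]
wrench [(0.51, array([0.7649, 0.0329, 0.0112]))]
0.9 [[-2.85728577e-05  3.63234386e-01  9.31697794e-01]
 [ 7.41511669e-05  9.31697793e-01 -3.63234383e-01]
 [-9.99999997e-01  5.87078343e-05 -5.35555221e-05]] [0.23609874 0.60560758 0.29226804] 0.09190600860752589 [-0.23196449 -0.4294505   0.22870718]
```

View pics/top0.png

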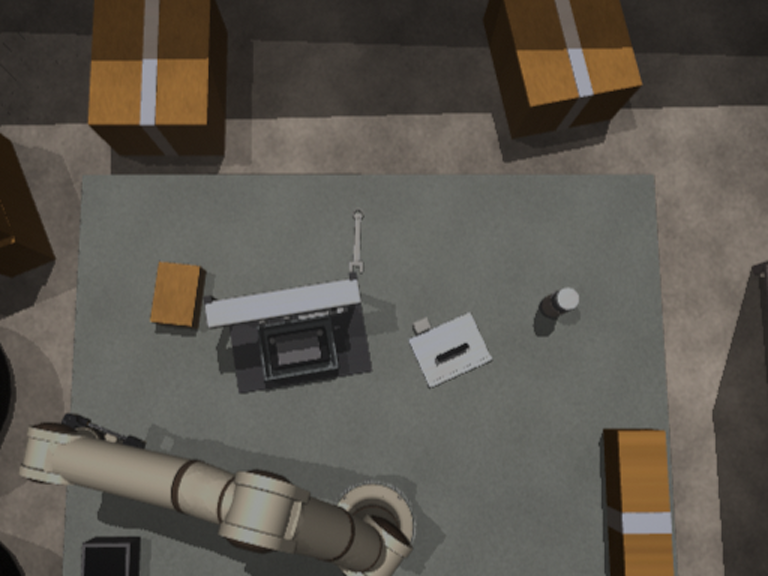

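View pics/scene0.png

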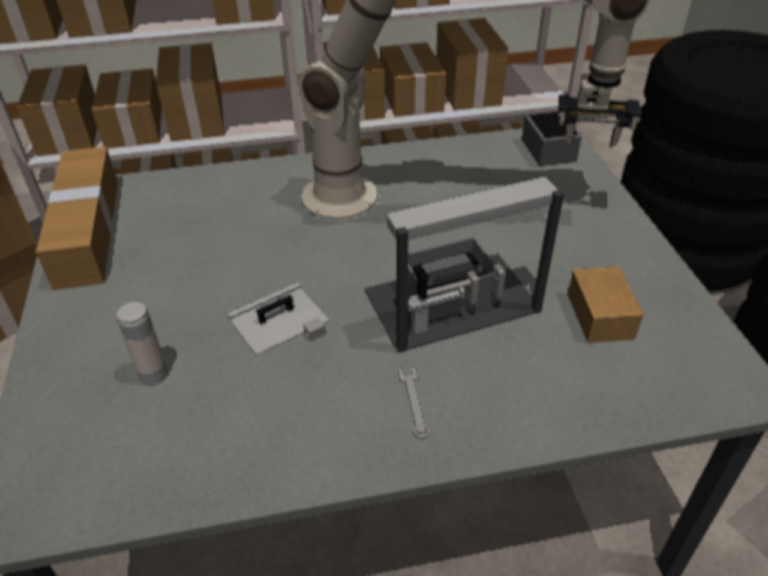

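The top view shows the box and lamp bar at about (300,340), the cover with its handle at (450,350), its knuckle at (420,325), the can at (565,300) and the wrench at (357,240). The carton is at (178,295). I'll fit the cover and station poses next.

Run:
```python
from h import *
p,T=cam('top');W=cloud(p,T)
for n,t in [('cover',1),('cover_handle',1)]:
    d=robot.cut_out(p,n)[0]; m=d['pixels'];Q=W[m];Q=Q[~np.isnan(Q[:,0])]
    print(n,d['conf'],m.sum(),Q.min(0),Q.max(0),np.median(Q,0))
    if n=='cover':
        # plate: colour/height
        r=cv2.minAreaRect((Q[:,:2]*1000).astype(np.float32));print(r)
x,y,z=W[...,0],W[...,1],W[...,2]
def pl(m,l):
    Q=W[m];print(l,m.sum(),np.median(Q,0),cv2.minAreaRect((Q[:,:2]*1000).astype(np.float32)))
A=(x>.3)&(x<.8)&(y>-.1)&(y<.45)
pl(A&(z>.315)&(z<.345),'bar')
pl(A&(z>.095)&(z<.106)&(x<.62),'rim')
pl(A&(z>.005)&(z<.012),'base')
C=(x>.3)&(x<.65)&(y<-.1)&(y>-.38)
for b in [(.003,.015),(.02,.035),(.035,.055)]: pl(C&(z>b[0])&(z<b[1])&(np.abs(y+.21)<.13),b)
g=W[C&(z<.002)];print('bench z',np.nanmedian(g[:,2]),np.nanstd(g[:,2]))
```

```text
cover 0.95 1608 [ 0.36639293 -0.3184548  -0.01514662] [ 0.55243509 -0.11209688  0.05704192] [ 0.46031925 -0.21021549  0.00604132]
((471.40606689453125, -209.49667358398438), (169.6356658935547, 182.49795532226562), 20.925268173217773)
cover_handle 0.67 5980 [ 0.34925024  0.00119458 -0.01033524] [0.61695279 0.45136498 0.34479007] [0.5005323  0.1923343  0.07989263]
bar 1868 [0.5472522  0.20524246 0.32837868] ((553.6845092773438, 205.51589965820312), (73.13004302978516, 353.9649353027344), 9.254411697387695)
rim 266 [0.49698315 0.1677562  0.09969901] ((470.88330078125, 168.4618682861328), (152.46737670898438, 236.4114227294922), 9.117439270019531)
base 2820 [0.50135372 0.13956939 0.00769083] ((549.5108642578125, 174.99441528320312), (549.9868774414062, 498.41998291015625), 89.92768096923828)
(0.003, 0.015) 1760 [ 0.46701077 -0.21395989  0.00641717] ((475.95989990234375, -220.2086181640625), (347.8703308105469, 239.489501953125), 0.013369809836149216)
(0.02, 0.035) 102 [ 0.51355046 -0.14381002  0.02665782] ((473.88909912109375, -214.2466583251953), (173.5458984375, 186.35350036621094), 18.742874145507812)
(0.035, 0.055) 94 [ 0.45211167 -0.21274719  0.04421524] ((465.6733093261719, -181.40158081054688), (144.21026611328125, 69.80473327636719), 66.16429901123047)
bench z -0.0025149305564009516 0.0036979711954354226
```

Request:
play_rows --pt "0 0 -60 154 -430 190 0" --pt "0 0 -60 154 -430 190 0" --pt "0 0 -60 154 -430 190 0" --pt "0 0 -60 154 -430 190 0" --pt "0 0 -60 154 -430 190 0" --pt "0 0 -60 154 -430 190 0" --pt "0 0 -60 154 -430 190 0" --pt "0 0 -60 154 -430 190 0" --pt "0 0 -60 154 -430 190 0" --pt "0 0 -60 154 -430 190 0"

```text
t: 2.05
tcp_pos: [0.3904, 0.1732, 0.4836]
tcp_rot: [[0.002, 0.989, 0.15], [0.001, 0.15, -0.989], [-1.0, 0.002, -0.0]]
ft_force: [0.5, 0.3, -0.4]
gripper_width: 0.0916
```

Request:
play_rows --pt "0 0 0 0 0 0 0" --pt "0 0 0 0 0 0 0" --pt "0 0 0 0 0 0 0"

```text
t: 2.35
tcp_pos: [0.3894, 0.1767, 0.4818]
tcp_rot: [[-0.001, 0.988, 0.153], [0.0, 0.153, -0.988], [-1.0, -0.001, -0.0]]
ft_force: [-0.1, 0.4, -0.0]
gripper_width: 0.0919
```

Run:
```python
from h import *
s=robot.get_state();print(s['t'],s['tcp_rot'].round(3) if hasattr(s['tcp_rot'],'round') else s['tcp_rot'],s['tcp_pos'],s['joint_positions'])
p,T=cam('wrist');print(np.round(p['T_tool_cam'],3),p['fx'])
W=cloud(p,T);np.savez('w1.npz',W=W,im=p['image']);save(p,'w1.png',k=1.5)
for t in ['station','lock_grip','lamp_bar']: print(t,spot(p,T,t))
```

```text
2.35 [[-0.001  0.988  0.153]
 [ 0.     0.153 -0.988]
 [-1.    -0.001 -0.   ]] [0.38941132 0.17670815 0.48180652] [-0.461455   -0.07516352 -0.0251768   1.79681563 -0.00239381  1.42047794
 -0.33248029]
[[-0.    -0.28   0.96  -0.093]
 [ 1.     0.     0.     0.001]
 [-0.001  0.96   0.28  -0.075]
 [ 0.     0.     0.     1.   ]] 282.1780321520477
station [(0.73, array([0.5198, 0.2549, 0.1287]))]
lock_grip [(0.72, array([0.5595, 0.1264, 0.1192]))]
lamp_bar [(0.84, array([0.5152, 0.2546, 0.1295]))]
```

View pics/w1.png

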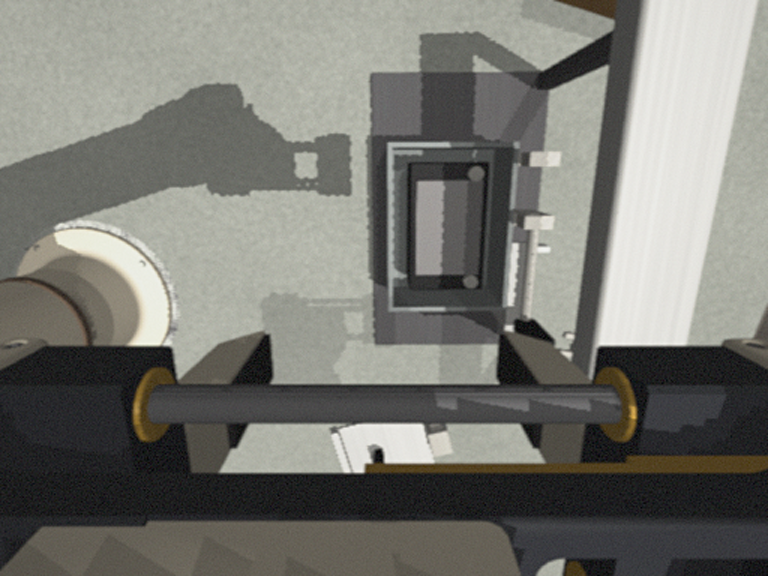

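The wrist view shows the box rim from (388,143) to (515,310), the fixed knuckles at (540,158) and (537,220), and the lock grip at (530,330). Next I'll fit the station pose from the rim.

Run:
```python
import numpy as np,cv2
from scipy.optimize import minimize
d=np.load('w1.npz');W=d['W']
x,y,z=W[...,0],W[...,1],W[...,2]
A=(x>.3)&(x<.7)&(y>.0)&(y<.42)
def rect(m,l):
    n,lab,st,_=cv2.connectedComponentsWithStats(m.astype(np.uint8),connectivity=8)
    Q=W[m][:,:2].astype(float)*1000
    print(l,m.sum(),cv2.minAreaRect(Q.astype(np.float32)),np.median(W[m],0)); return Q
R=rect(A&(z>.096)&(z<.104)&(x<.56),'rim')
K=rect(A&(z>.125)&(z<.135)&(y>.15),'knuckles')
B=rect(A&(z>.004)&(z<.012),'base')
G=rect(A&(z>.165)&(z<.18),'grip')
def loc(P,t):
    c,s=np.cos(t[2]),np.sin(t[2]);D=P-t[:2];return np.c_[D@[c,s],D@[-s,c]]
# rim wall outline: points lie on ring; robust trim by distance to 140x190 ring (wall ~3 thick)
def cost(t):
    L=loc(R,t);u=np.abs(L)-[68.5,93.5]
    dd=np.where((u<0).all(1),u.max(1),np.hypot(*np.maximum(u,0).T))
    return np.minimum(np.abs(dd),6).sum()
best=min((minimize(cost,[465+a,191+b,np.radians(9)],method='Nelder-Mead',options=dict(xatol=.01,fatol=.01,initial_simplex=[[465+a,191+b,.16],[475+a,191+b,.16],[465+a,201+b,.16],[465+a,191+b,.2]])) for a in(-8,0,8) for b in(-8,0,8)),key=lambda r:r.fun)
t=best.x;print(t,np.degrees(t[2]),best.fun/len(R))
for n,P in [('rim',R),('kn',K),('base',B),('grip',G)]:
    L=loc(P,t);print(n,np.percentile(L,[1,5,50,95,99],axis=0).round(1).tolist())
L=loc(K,t)
for lo,hi in((0,30),(60,95)):
    q=L[(L[:,1]>lo)&(L[:,1]<hi)];print(len(q),q.min(0),q.max(0))
```

```text
rim 1831 ((469.8551025390625, 228.96490478515625), (180.0246124267578, 305.04718017578125), 0.06558884680271149) [0.52177414 0.16975067 0.10006294]
knuckles 454 ((543.5206298828125, 294.62841796875), (175.08956909179688, 43.02729034423828), 88.36925506591797) [0.54404164 0.27518057 0.13025383]
base 9286 ((519.6049194335938, 188.8663330078125), (297.953125, 378.662109375), 7.578603267669678) [0.46054003 0.30127696 0.00814623]
grip 154 ((561.755615234375, 241.81912231445312), (23.386173248291016, 281.2848815917969), 1.8234039545059204) [0.54883693 0.36650549 0.17231339]
[4.63656165e+02 1.89410771e+02 1.60650207e-01] 9.204578814657115 2.812757385935567
rim [[-70.2, -115.2], [-69.8, -95.7], [64.7, -28.5], [83.6, 93.6], [112.7, 165.4]]
kn [[72.3, 6.5], [72.7, 8.1], [88.9, 73.2], [113.2, 167.2], [125.0, 174.6]]
base [[-89.1, -178.6], [-85.1, -167.9], [5.5, 110.2], [118.0, 172.5], [128.2, 178.3]]
grip [[77.8, -103.6], [82.5, -102.0], [112.1, 161.2], [114.9, 175.0], [118.1, 176.6]]
181 [71.7977062   6.39780303] [102.6569171   19.41482193]
209 [71.98142502 70.28029492] [102.09094302  83.53903634]
```

Station fit: (463, 189.4) mm, yaw 9.2°; the knuckle and base extents agree with the given sizes to within about 1 mm. Next, a view of the cover.

Request:
play_rows --pt "0 0 4 20 -150 0 0" --pt "0 0 8 40 -250 0 0" --pt "0 0 12 40 -300 0 0" --pt "0 0 12 50 -350 -40 0" --pt "0 0 12 60 -430 -130 0" --pt "0 0 12 60 -430 -130 0" --pt "0 0 12 60 -430 -130 0" --pt "0 0 12 60 -430 -130 0" --pt "0 0 12 60 -430 -130 0" --pt "0 0 12 60 -430 -130 0"

```text
t: 3.55
tcp_pos: [0.4487, -0.2582, 0.3495]
tcp_rot: [[-0.004, 0.937, 0.349], [-0.002, 0.349, -0.937], [-1.0, -0.005, 0.0]]
ft_force: [-1.2, -0.0, 0.1]
gripper_width: 0.0918
```

Request:
play_rows --pt "0 0 0 0 0 0 0" --pt "0 0 0 0 0 0 0" --pt "0 0 0 0 0 0 0"

```text
t: 3.85
tcp_pos: [0.4509, -0.2528, 0.3527]
tcp_rot: [[0.001, 0.934, 0.356], [0.001, 0.356, -0.934], [-1.0, 0.001, -0.0]]
ft_force: [-0.2, 0.4, -1.1]
gripper_width: 0.0918
```

```bash
cat > cov.py <<'E'
from h import *
from scipy.optimize import minimize
s=robot.get_state();print(s['t'],np.round(s['tcp_pos'],4),np.round(s['tcp_rot'],3).tolist())
p,T=cam('wrist');W=cloud(p,T);x,y,z=W[...,0],W[...,1],W[...,2]
save(p,'w2.png',k=1.5)
A=(x>.33)&(x<.6)&(y>-.34)&(y<-.08)
g=W[A&(z<.002)&(z>-.004)];print('bench',np.nanmedian(g[:,2]))
P=W[A&(z>.003)&(z<.008)][:,:2]*1000.
H=W[A&(z>.041)&(z<.05)][:,:2]*1000.;K=W[A&(z>.027)&(z<.034)][:,:2]*1000.
for n,q in(('plate',P),('handle',H),('kn',K)):print(n,len(q),cv2.minAreaRect(q.astype(np.float32)),np.median(q,0))
E
python3 cov.py
```

```text
3.85 [ 0.4509 -0.2528  0.3527] [[0.001, 0.934, 0.356], [0.001, 0.356, -0.934], [-1.0, 0.001, -0.0]]
bench 0.00013090550015454339
plate 9662 ((440.5133056640625, -207.7504425048828), (189.4315185546875, 229.45864868164062), 29.93815803527832) [ 466.45322999 -201.28655013]
handle 721 ((451.801513671875, -217.2049102783203), (15.863572120666504, 89.59895324707031), 23.397926330566406) [ 450.87411064 -215.74327385]
kn 648 ((523.6372680664062, -136.92713928222656), (30.565935134887695, 39.89296340942383), 23.005470275878906) [ 523.34787983 -136.50049949]
```

Request:
play_rows --pt "0 0 2.3 1.5 37 -50 0" --pt "0 0 2.3 1.5 37 -100 0" --pt "0 0 2.3 1.5 37 -150 0" --pt "0 0 2.3 1.5 37 -190 0" --pt "0 0 2.3 1.5 37 -210 0" --pt "0 0 2.3 1.5 37 -220 0" --pt "0 0 2.3 1.5 37 -220 0" --pt "0 0 2.3 1.5 37 -220 0" --pt "0 0 2.3 1.5 37 -220 0" --pt "0 0 2.3 1.5 37 -220 0"

```text
t: 4.9
tcp_pos: [0.4526, -0.2177, 0.1337]
tcp_rot: [[0.003, 0.92, 0.391], [-0.001, 0.391, -0.92], [-1.0, 0.002, 0.002]]
ft_force: [0.6, -0.0, 1.1]
gripper_width: 0.0916
```

Run:
```python
from h import *
s=robot.get_state();print(s['t'],np.round(s['tcp_pos'],4),np.round(s['tcp_rot'],3).tolist())
p,T=cam('wrist');save(p,'w3.png',k=1.2)
W=cloud(p,T);x,y,z=W[...,0],W[...,1],W[...,2]
for lo,hi in((.041,.05),(.027,.034)):
    q=W[(x>.38)&(x<.56)&(y>-.29)&(y<-.1)&(z>lo)&(z<hi)][:,:2]*1000
    print(len(q), cv2.minAreaRect(q.astype(np.float32)) if len(q) else 0)
```

```text
4.9 [ 0.4526 -0.2177  0.1337] [[0.003, 0.92, 0.391], [-0.001, 0.391, -0.92], [-1.0, 0.002, 0.002]]
2347 ((448.0954284667969, -209.978515625), (15.768234252929688, 73.79396057128906), 23.562654495239258)
2579 ((483.8545837402344, -154.72183227539062), (118.01536560058594, 39.83265686035156), 24.295324325561523)
```

View pics/w3.png

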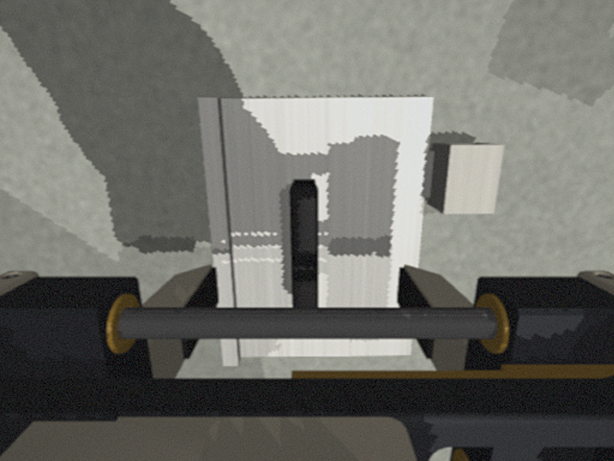

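The handle is centred between the open jaws, at (304,240) in the picture, with the knuckle at (470,180). Descending and gripping.

Request:
play_rows --pt "0 0 0 -1 0 -20 0" --pt "0 0 0 -1 0 -36 0" --pt "0 0 0 -1 0 -45 0" --pt "0 0 0 -1 0 -48 0" --pt "0 0 0 -1 0 -48 0" --pt "0 0 0 -1 0 -48 0" --pt "0 0 0 -1 0 -48 140" --pt "0 0 0 -1 0 -48 255" --pt "0 0 0 -1 0 -48 255" --pt "0 0 0 -1 0 -48 255"

```text
t: 5.95
tcp_pos: [0.4507, -0.2174, 0.0844]
tcp_rot: [[0.0, 0.92, 0.391], [-0.0, 0.391, -0.92], [-1.0, 0.0, 0.0]]
ft_force: [-0.4, 0.1, -0.0]
gripper_width: 0.0643
```

Request:
play_rows --pt "0 0 0 0 0 0 255" --pt "0 0 0 0 0 0 255" --pt "0 0 0 0 0 0 255" --pt "0 0 0 0 0 0 255" --pt "0 0 0 0 0 0 255"

```text
t: 6.45
tcp_pos: [0.4506, -0.2174, 0.0842]
tcp_rot: [[-0.0, 0.921, 0.391], [0.0, 0.391, -0.921], [-1.0, -0.0, -0.0]]
ft_force: [-0.2, -0.5, 0.4]
gripper_width: 0.0248
```

Request:
play_rows --pt "0 0 0 0 0 0 255" --pt "0 0 0 0 0 0 255" --pt "0 0 0 0 0 0 255" --pt "0 0 0 0 0 0 255" --pt "0 0 0 0 0 0 255"

```text
t: 6.95
tcp_pos: [0.4506, -0.2174, 0.0842]
tcp_rot: [[-0.0, 0.92, 0.391], [0.0, 0.391, -0.92], [-1.0, 0.0, -0.0]]
ft_force: [-0.9, 0.7, -0.5]
gripper_width: 0.0156
```

Request:
play_rows --pt "0 0 0 0 0 4 255" --pt "0 0 0 0 0 10 255" --pt "0 0 0 0 0 30 255" --pt "0 0 0 0 0 60 255" --pt "0 0 0 0 0 100 255" --pt "0 0 0 0 0 140 255" --pt "0 0 0 0 0 160 255" --pt "0 0 0 0 0 160 255" --pt "0 0 0 0 0 160 255" --pt "0 0 0 0 0 160 255"

```text
t: 7.95
tcp_pos: [0.4494, -0.2167, 0.2426]
tcp_rot: [[-0.003, 0.92, 0.391], [0.001, 0.391, -0.92], [-1.0, -0.002, -0.002]]
ft_force: [-0.3, 0.7, -3.3]
gripper_width: 0.016
```

Run:
```python
from h import *
s=robot.get_state();R=np.array(s['tcp_rot']);t=np.array(s['tcp_pos'])
for nm in ('scene','top'):
    p,T=cam(nm);W=cloud(p,T);L=((W-t)@R)*1000
    m=(np.abs(L[...,1])<130)&(np.abs(L[...,2])<130)
    print(nm)
    for lo in range(-300,0,20):
        q=L[m&(L[...,0]>lo)&(L[...,0]<=lo+20)]
        if len(q): print(lo,len(q),'y',np.percentile(q[:,1],[1,99]).round(),'z',np.percentile(q[:,2],[1,99]).round())
    if nm=='scene': save(p,'s2.png',(130,20,380,220),3)
p,T=cam('wrist');W=cloud(p,T);L=((W-t)@R)*1000
q=L[(np.abs(L[...,0]-54)<3)&(L[...,1]>60)&(L[...,2]<0)&(L[...,2]>-90)];print('knuckle top',len(q),np.percentile(q,[2,50,98],axis=0).round(1))
q=L[(np.abs(L[...,0]-39)<3)&(abs(L[...,1])<12)];print('handle',len(q),np.percentile(q,[1,50,99],axis=0).round(1))
q=L[(np.abs(L[...,0]-79)<3)];print('plate',len(q),np.percentile(q,[1,50,99],axis=0).round(1),np.linalg.lstsq(np.c_[q[:,1:],np.ones(len(q))],q[:,0],rcond=None)[0])
```

```text
scene
-300 281 y [-10.  61.] z [-72.  58.]
-280 145 y [-15.  58.] z [-58.  53.]
-260 213 y [-10.  44.] z [-38.  40.]
-240 174 y [-8. 40.] z [-30.  38.]
-220 178 y [-5. 49.] z [-30.  38.]
-200 149 y [-5. 48.] z [-30.  37.]
-180 159 y [-6. 40.] z [-29.  38.]
-160 170 y [-10.  42.] z [-34.  39.]
-140 111 y [-9. 42.] z [-33.  39.]
-120 184 y [-45.  39.] z [-33.  37.]
-100 61 y [-45.  18.] z [-34.  37.]
-80 89 y [-2. 19.] z [-27.  24.]
-60 429 y [-92.  96.] z [-34.  36.]
-40 326 y [-84.  96.] z [-35.  37.]
-20 199 y [-85.  90.] z [-34.  37.]
top
-300 11 y [ 2. 61.] z [-75.  10.]
-140 1 y [24. 24.] z [-31. -31.]
-60 162 y [-92.  94.] z [-36.  35.]
-40 89 y [-93.  94.] z [-37.  36.]
-20 28 y [14. 82.] z [-37. -24.]
knuckle top 4455 [[ 53.1  83.1 -64.1]
 [ 54.4  97.5 -45.9]
 [ 56.1 112.6 -25.5]]
handle 3414 [[ 37.3  -8.9 -43.9]
 [ 39.4   0.3 -16.1]
 [ 41.8   9.   31.7]]
plate 31507 [[ 77.5 -49.5 -91.7]
 [ 79.2  20.  -52.8]
 [ 80.8  82.8   3. ]] [ 1.53092213e-03 -1.43645714e-03  7.91438871e+01]
```

View pics/s2.png

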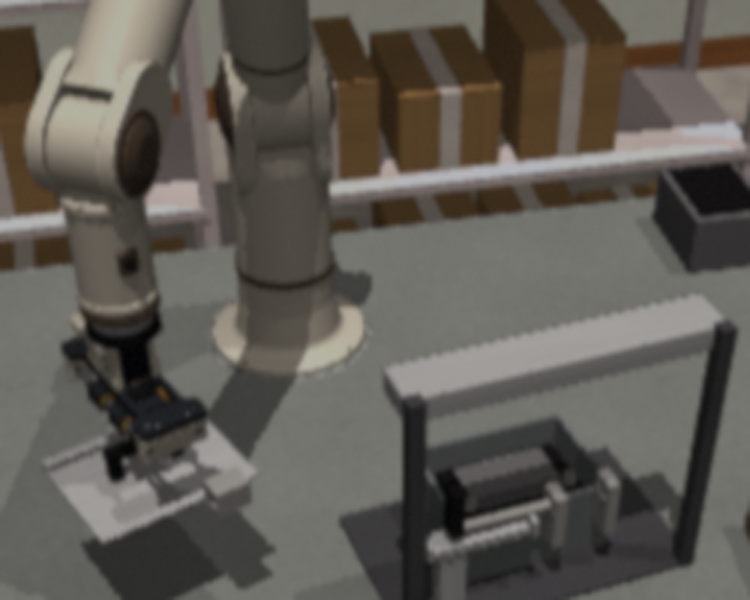

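The gripper and cover alignment checks out: the knuckle is at tool (97.8, -45), where it should be (98, -45), and the plate is level. The body's wide part tops out 60 mm above the TCP, so I'll bring the cover in low from the robot's side.

Request:
play_rows --pt "0 0 -1 -10 20 0 255" --pt "0 0 -3 -20 50 0 255" --pt "0 0 -4 -32 90 -5 255" --pt "0 0 -6 -42 130 -10 255" --pt "0 0 -7 -50 170 -15 255" --pt "0 0 -9 -60 210 -20 255" --pt "0 0 -10 -66 250 -22 255" --pt "0 0 -12 -66 290 -22 255" --pt "0 0 -13 -66 325 -22 255" --pt "0 0 -13.8 -66 355 -22 255"

```text
t: 9.1
tcp_pos: [0.384, 0.1395, 0.2217]
tcp_rot: [[-0.001, 0.987, 0.16], [-0.0, 0.16, -0.987], [-1.0, -0.001, -0.0]]
ft_force: [0.2, -0.4, -3.0]
gripper_width: 0.0156
```

Request:
play_rows --pt "0 0 0 0 20 0 255" --pt "0 0 0 0 34 0 255" --pt "0 0 0 0 39 0 255" --pt "0 0 0 0 39 0 255" --pt "0 0 0 0 39 0 255" --pt "0 0 0 0 39 0 255"

```text
t: 9.7
tcp_pos: [0.3847, 0.1754, 0.2221]
tcp_rot: [[-0.0, 0.987, 0.158], [-0.0, 0.158, -0.987], [-1.0, -0.0, 0.0]]
ft_force: [0.6, 0.2, -4.1]
gripper_width: 0.0157
```

```bash
cat > chk.py <<'E'
from h import *
import sys
s=robot.get_state();R=np.array(s['tcp_rot']);t=np.array(s['tcp_pos'])
S=np.array([463.2,189.4,0]);a=np.radians(9.2);Rs=np.array([[np.cos(a),-np.sin(a),0],[np.sin(a),np.cos(a),0],[0,0,1]])
print(s['t'],'tcp',t.round(4),'tool in station axes',(Rs.T@R).round(3).tolist(),'st pos',((t*1000-S)@Rs).round(1),'f',np.round(s['ft_force'],1),s['gripper_width'])
p,T=cam('wrist');save(p,sys.argv[1],k=1.5);W=cloud(p,T);L=(W*1000-S)@Rs;C=(W-t)@R*1000
np.savez('chk.npz',L=L,C=C,im=p['image'])
E
python3 chk.py w4.png
```

```text
9.7 tcp [0.3847 0.1754 0.2221] tool in station axes [[-0.0, 1.0, -0.002], [-0.0, -0.002, -1.0], [-1.0, -0.0, 0.0]] st pos [-79.8  -1.3 222.1] f [ 0.6  0.2 -4.1] 0.01567657449866881
```

View pics/w4.png

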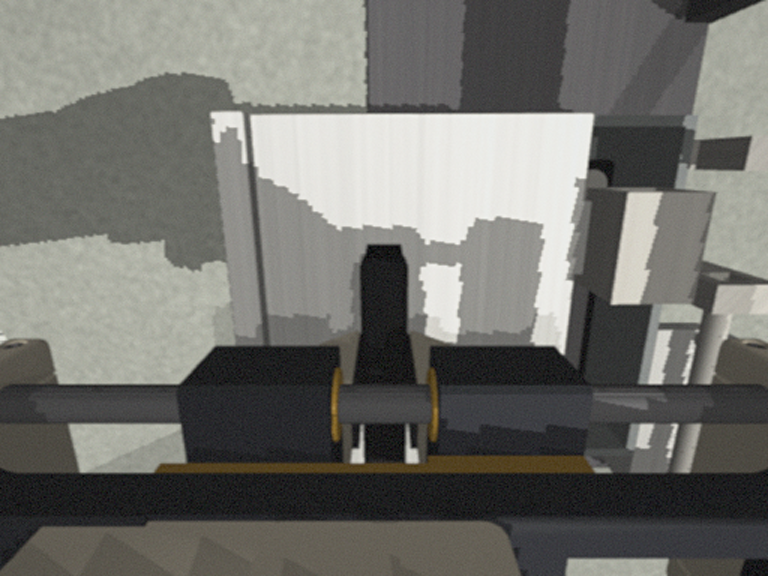

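The carried knuckle at (640,245) lies between the fixed ones at (725,150) and (735,285). I'll compare them within this one frame.

```bash
cat > m.py <<'E'
import numpy as np
d=np.load('chk.npz');L=d['L'].reshape(-1,3)
import sys
zk=float(sys.argv[1]) # carried knuckle top z
def r(l,m):
    q=L[m];print(l,len(q),np.percentile(q,[1,50,99],axis=0).round(1).tolist() if len(q) else '')
k=(abs(L[:,2]-zk)<2.5)
r('carried',k&(L[:,1]>10)&(L[:,1]<80)&(L[:,0]>float(sys.argv[2])))
f=(abs(L[:,2]-130)<2.5)&(L[:,0]>60)&(L[:,0]<110)
r('fixL',f&(L[:,1]>60));r('fixR',f&(L[:,1]<30)&(L[:,1]>0))
rim=(abs(L[:,2]-100)<2.5)
r('rim+y',rim&(L[:,1]>85)&(L[:,1]<100)&(abs(L[:,0])<80))
E
python3 m.py 167 0
```

```text
carried 4483 [[3.4, 23.9, 165.1], [17.8, 44.8, 167.8], [33.6, 63.4, 169.2]]
fixL 375 [[71.4, 70.1, 127.8], [75.2, 76.2, 130.0], [81.5, 83.8, 131.8]]
fixR 772 [[71.8, 5.9, 127.7], [83.2, 13.0, 130.1], [96.8, 20.0, 131.5]]
rim+y 598 [[20.6, 85.6, 97.7], [47.6, 91.7, 100.0], [69.4, 94.4, 101.6]]
```

Request:
play_rows --pt "0 0 0 10 1.5 0 255" --pt "0 0 0 25 4 0 255" --pt "0 0 0 42 7 0 255" --pt "0 0 0 57 10 0 255" --pt "0 0 0 65 11.5 0 255" --pt "0 0 0 68 12 0 255" --pt "0 0 0 68 12 0 255" --pt "0 0 0 68 12 0 255" --pt "0 0 0 68 12 0 255"

```text
t: 10.65
tcp_pos: [0.4519, 0.1885, 0.2222]
tcp_rot: [[-0.001, 0.987, 0.16], [-0.0, 0.16, -0.987], [-1.0, -0.001, -0.0]]
ft_force: [-0.1, -0.1, -4.4]
gripper_width: 0.0157
```

```bash
python3 chk.py w5.png; python3 m.py 167.7 60
```

```text
10.65 tcp [0.4519 0.1885 0.2222] tool in station axes [[-0.001, 1.0, 0.0], [0.0, 0.0, -1.0], [-1.0, -0.001, -0.0]] st pos [-11.3   0.9 222.2] f [-0.1 -0.1 -4.4] 0.01569669805848941
carried 4443 [[71.8, 26.3, 165.8], [86.4, 47.2, 167.8], [102.0, 65.9, 169.3]]
fixL 1031 [[74.6, 70.2, 128.7], [88.4, 76.9, 130.2], [102.2, 83.5, 131.7]]
fixR 586 [[75.1, 5.9, 128.6], [85.0, 11.2, 130.1], [102.0, 19.8, 131.6]]
rim+y 0
```

Request:
play_rows --pt "0 0 0 0.3 -1 0 255" --pt "0 0 0 0.3 -1 -5 255" --pt "0 0 0 0.3 -1 -10 255" --pt "0 0 0 0.3 -1 -16 255" --pt "0 0 0 0.3 -1 -22 255" --pt "0 0 0 0.3 -1 -27 255" --pt "0 0 0 0.3 -1 -31 255" --pt "0 0 0 0.3 -1 -33 255" --pt "0 0 0 0.3 -1 -34 255" --pt "0 0 0 0.3 -1 -34 255"

```text
t: 11.7
tcp_pos: [0.4529, 0.1876, 0.1882]
tcp_rot: [[0.0, 0.987, 0.16], [0.0, 0.16, -0.987], [-1.0, 0.0, -0.0]]
ft_force: [0.1, -0.4, -4.5]
gripper_width: 0.0158
```

```bash
python3 chk.py w6.png; python3 m.py 132.5 60
```

```text
11.7 tcp [0.4529 0.1876 0.1882] tool in station axes [[0.0, 1.0, -0.0], [0.0, -0.0, -1.0], [-1.0, 0.0, -0.0]] st pos [-1.040e+01 -1.000e-01  1.882e+02] f [ 0.1 -0.4 -4.5] 0.015813404560797238
carried 5612 [[72.5, 11.0, 130.0], [87.1, 46.8, 133.6], [102.6, 79.4, 134.9]]
fixL 1805 [[72.1, 62.0, 127.9], [86.1, 76.5, 130.1], [102.3, 83.7, 131.8]]
fixR 1361 [[72.1, 5.9, 127.8], [86.2, 13.6, 130.1], [102.2, 28.7, 131.7]]
rim+y 617 [[-66.7, 93.3, 98.3], [-5.8, 94.0, 100.1], [67.4, 94.7, 101.7]]
```

View pics/w6.png

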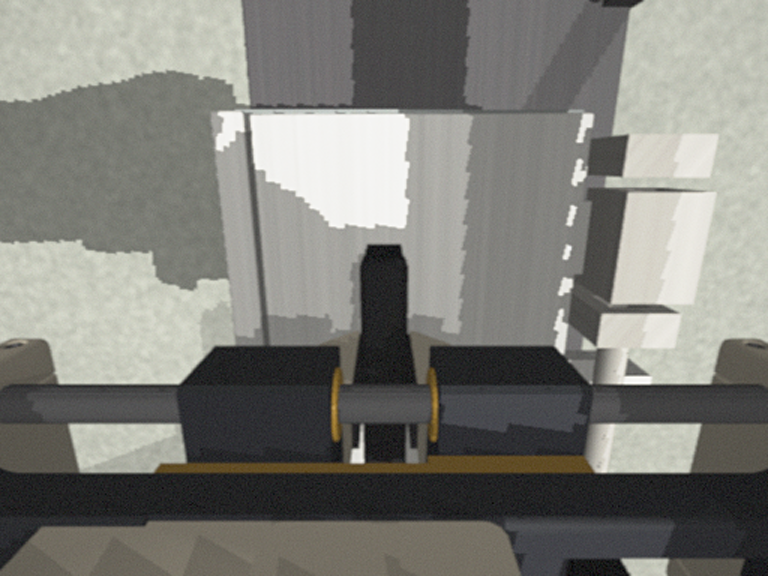

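The cover's knuckle at (665,245) sits in the gap between the fixed knuckles at (670,155) and (640,325), about 3.7 mm above the rim.

Request:
play_rows --pt "0 0 0 -0.3 0 -1 255" --pt "0 0 0 -0.3 0 -2 255" --pt "0 0 0 -0.3 0 -3 255" --pt "0 0 0 -0.3 0 -4 255" --pt "0 0 0 -0.3 0 -4.2 255" --pt "0 0 0 -0.3 0 -4.2 255"

```text
t: 12.35
tcp_pos: [0.4526, 0.1876, 0.1842]
tcp_rot: [[0.0, 0.987, 0.16], [0.0, 0.16, -0.987], [-1.0, 0.0, -0.0]]
ft_force: [-1.0, -0.1, 0.4]
gripper_width: 0.0161
```

Request:
play_rows --pt "0 0 0 0 0 0 200" --pt "0 0 0 0 0 0 100" --pt "0 0 0 0 0 0 0" --pt "0 0 0 0 0 0 0" --pt "0 0 0 0 0 0 0" --pt "0 0 0 0 0 0 0" --pt "0 0 0 0 0 0 0" --pt "0 0 0 0 0 0 0" --pt "0 0 0 0 0 0 0" --pt "0 0 0 0 0 0 0"

```text
t: 13.35
tcp_pos: [0.4526, 0.1876, 0.184]
tcp_rot: [[0.0, 0.987, 0.16], [0.0, 0.16, -0.987], [-1.0, 0.0, -0.0]]
ft_force: [-0.2, -0.6, 0.5]
gripper_width: 0.087
```

Request:
play_rows --pt "0 0 0 0 0 3 0" --pt "0 0 0 0 0 10 0" --pt "0 0 0 0 0 22 0" --pt "0 0 0 0 0 34 0" --pt "0 0 0 0 0 38 0" --pt "0 0 0 -15 -2 38 0" --pt "0 0 0 -35 -5 38 0" --pt "0 0 0 -60 -10 50 0" --pt "0 0 0 -60 -10 80 0" --pt "0 0 0 -60 -10 80 0"

```text
t: 14.35
tcp_pos: [0.3939, 0.1785, 0.2675]
tcp_rot: [[0.005, 0.987, 0.16], [0.004, 0.16, -0.987], [-1.0, 0.006, -0.003]]
ft_force: [1.4, 1.3, 0.9]
gripper_width: 0.0918
```

```bash
python3 chk.py w7.png; python3 m.py 130 60
python3 - <<'E'
import numpy as np,cv2
d=np.load('chk.npz');L=d['L'].reshape(-1,3)
m=(abs(L[:,2]-105)<2)&(abs(L[:,0])<80)&(abs(L[:,1])<100);q=L[m]
print('plate',len(q),np.percentile(q,[.5,50,99.5],axis=0).round(1).tolist());print(np.linalg.lstsq(np.c_[q[:,:2],np.ones(len(q))],q[:,2],rcond=None)[0])
m=(abs(L[:,2]-145)<3)&(abs(L[:,0]+10)<20)&(abs(L[:,1])<60);print('handle',cv2.minAreaRect(L[m][:,:2].astype(np.float32)))
m=(abs(L[:,2]-175)<3)&(L[:,0]>60)&(L[:,0]<115)&(L[:,1]<-60)&(L[:,1]>-150);print('grip',m.sum(),np.percentile(L[m],[1,50,99],axis=0).round(1) if m.sum() else '')
E
```

```text
14.35 tcp [0.3939 0.1785 0.2675] tool in station axes [[0.006, 1.0, 0.0], [0.003, 0.0, -1.0], [-1.0, 0.006, -0.003]] st pos [-70.1   0.3 267.5] f [1.4 1.3 0.9] 0.0917817136486393
carried 2853 [[72.3, 10.4, 128.1], [87.0, 46.7, 130.1], [102.6, 79.4, 131.6]]
fixL 993 [[72.3, 60.2, 128.1], [86.8, 74.1, 130.1], [102.4, 83.1, 131.7]]
fixR 837 [[72.3, 5.8, 128.1], [86.7, 15.5, 130.1], [102.5, 29.4, 131.8]]
rim+y 393 [[-67.9, 93.0, 98.7], [-9.3, 93.9, 100.1], [65.9, 94.8, 101.6]]
plate 19633 [[-59.1, -65.5, 103.4], [7.3, 34.5, 105.1], [72.7, 92.0, 106.8]]
[ 8.33134335e-05 -1.26012846e-04  1.05135959e+02]
handle ((-10.077510833740234, -0.03343963623046875), (16.294248580932617, 89.0709228515625), 0.39648371934890747)
grip 0
```

The cover is seated: the plate is at z 105.1 and level, the knuckle tops are flush at 130.1, and the yaw error is about 0.4° or less. Next I'll turn the tool for the lock, rising clear first.

Request:
play_rows --pt "0 0 0 0 0 40 0" --pt "0 0 8 0 0 80 0" --pt "0 0 16 10 -30 115 0" --pt "0 0 24 20 -60 115 0" --pt "0 0 32 23 -90 115 0" --pt "0 0 40 23 -110 115 0" --pt "0 0 48 23 -110 115 0" --pt "0 0 56 23 -110 115 0" --pt "0 0 64 23 -110 115 0" --pt "0 0 72 23 -110 115 60"

```text
t: 15.4
tcp_pos: [0.4156, 0.0674, 0.3785]
tcp_rot: [[-0.001, 0.148, 0.989], [-0.0, 0.989, -0.148], [-1.0, -0.0, -0.001]]
ft_force: [-0.0, -0.0, -0.1]
gripper_width: 0.0875
```

Request:
play_rows --pt "0 0 8 0 0 0 115" --pt "0 0 16 0 0 0 115" --pt "0 0 18 0 0 0 115" --pt "0 0 18 0 0 0 115" --pt "0 0 18 0 0 0 115"

```text
t: 15.9
tcp_pos: [0.4156, 0.0675, 0.3787]
tcp_rot: [[-0.001, -0.159, 0.987], [-0.0, 0.987, 0.159], [-1.0, -0.0, -0.001]]
ft_force: [-0.2, -0.8, -0.1]
gripper_width: 0.0515
```

```bash
cat > tgt.py <<'E'
from h import *
import sys
from scipy.spatial.transform import Rotation as Ro
s=robot.get_state();R=np.array(s['tcp_rot']);t=np.array(s['tcp_pos'])*1000
S=np.array([463.0,189.4,0]);a=np.radians(9.2);Rs=np.array([[np.cos(a),-np.sin(a),0],[np.sin(a),np.cos(a),0],[0,0,1]])
th=np.radians(float(sys.argv[1]));g=np.array([float(v) for v in sys.argv[2:5]]);back=float(sys.argv[5])
d=np.array([np.sin(th),0,-np.cos(th)]);M=np.c_[d,[0,1,0],np.cross(d,[0,1,0])]
G=S+Rs@(g-(47+back)*d)
print('t',s['t'],'q',np.round(s['joint_positions'],2),'w',s['gripper_width'],'f',np.round(s['ft_force'],1))
print('turn',np.degrees(Ro.from_matrix(Rs@M@R.T).as_rotvec()).round(1),'shift',(G-t).round(1),'grasp now(st)',(Rs.T@(t+47*R[:,0]-S)).round(1))
E
python3 tgt.py 40 88 -112 162 120; python3 chk.py w8.png
python3 - <<'E'
import numpy as np
d=np.load('chk.npz');L=d['L'].reshape(-1,3)
m=(L[:,2]>140)&(L[:,2]<180)&(L[:,0]>60)&(L[:,0]<115)&(L[:,1]<-60)&(L[:,1]>-150);print('grip',m.sum(),np.percentile(L[m],[1,50,99],axis=0).round(1) if m.sum() else '')
E
```

```text
t 15.9 q [-0.62 -0.05  0.38  2.    0.02  1.19  1.49] w 0.051458962784208064 f [-0.2 -0.8 -0.1]
turn [  6.4 -39.5   0.1] shift [ 46.2   8.2 -88.7] grasp now(st) [ -66.3 -112.7  331.7]
15.9 tcp [0.4156 0.0675 0.3787] tool in station axes [[-0.001, 0.001, 1.0], [-0.0, 1.0, -0.001], [-1.0, -0.0, -0.001]] st pos [ -66.5 -112.7  378.7] f [-0.2 -0.8 -0.1] 0.051458962784208064
grip 344 [[  73.4 -115.1  153.1]
 [  78.3 -107.7  173.9]
 [  97.  -100.   176.6]]
```

Request:
play_rows --pt "1.3 -7.9 0 10 2 -18 115" --pt "2.6 -15.8 0 20 4 -36 115" --pt "3.8 -23.7 0 30 6 -54 115" --pt "5.1 -31.6 0 40 8 -72 115" --pt "6.4 -39.5 0 46 12 -89 115" --pt "6.4 -39.5 0 46 12 -89 115" --pt "6.4 -39.5 0 46 12 -89 115" --pt "6.4 -39.5 0 46 12 -89 115"

```text
t: 16.75
tcp_pos: [0.4708, 0.0836, 0.3031]
tcp_rot: [[0.621, -0.155, 0.768], [0.094, 0.988, 0.123], [-0.778, -0.004, 0.628]]
ft_force: [-0.2, 0.4, -0.0]
gripper_width: 0.0503
```

```bash
python3 tgt.py 40 88 -108 162 0;python3 chk.py w9.png
python3 - <<'E'
import numpy as np
d=np.load('chk.npz');L=d['L'].reshape(-1,3)
m=(L[:,2]>140)&(L[:,2]<180)&(L[:,0]>60)&(L[:,0]<115)&(L[:,1]<-60)&(L[:,1]>-150);print('grip',m.sum(),np.percentile(L[m],[1,50,99],axis=0).round(1) if m.sum() else '')
E
```

```text
t 16.75 q [-0.35 -0.12  0.06  2.42  0.51  0.19  0.98] w 0.05031365775439003 f [-0.2  0.4 -0. ]
turn [ 0.4 -1.   0.3] shift [  66.5    8.4 -105.1] grasp now(st) [  20.3 -106.   266.5]
16.75 tcp [0.4708 0.0836 0.3031] tool in station axes [[0.628, 0.005, 0.778], [-0.006, 1.0, -0.001], [-0.778, -0.004, 0.628]] st pos [  -9.4 -105.6  303.1] f [-0.2  0.4 -0. ] 0.05031365775439003
grip 748 [[  73.1 -115.5  140.5]
 [  74.9 -107.5  167.2]
 [  98.2  -99.9  175.7]]
```

View pics/w9.png

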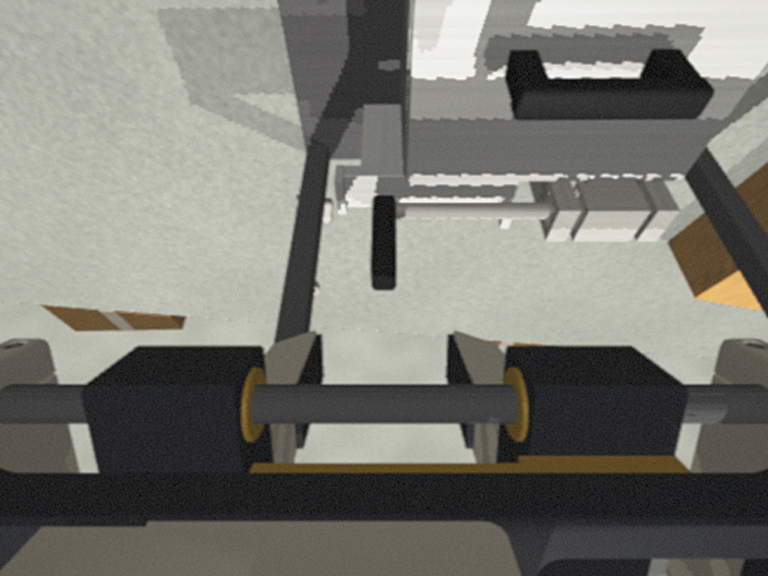

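The wrist view shows the three knuckles in line at (560–660,210), the lock grip at (383,240) between the open jaws, and nothing in the way. The arm sits at two joint limits here, so I'll go part way and re-measure.

Request:
play_rows --pt "0 0 0 8 1 -20 115" --pt "0 0 0 17 2 -40 115" --pt "0 0 0 26 3 -55 115" --pt "0 0 0 35 4 -70 115" --pt "0 0 0 35 4 -70 115" --pt "0 0 0 35 4 -70 115" --pt "0 0 0 35 4 -70 115"

```text
t: 17.5
tcp_pos: [0.5012, 0.0847, 0.2724]
tcp_rot: [[0.617, -0.154, 0.771], [0.102, 0.988, 0.115], [-0.78, 0.008, 0.626]]
ft_force: [0.0, -0.3, -0.5]
gripper_width: 0.0505
```

```bash
python3 tgt.py 40 88 -108 162 0
```

```text
t 17.5 q [-1.62 -0.14  1.34  2.42  1.21  0.19  0.34] w 0.05050546769250466 f [ 0.  -0.3 -0.5]
turn [-0.2 -1.3  0.3] shift [ 36.2   7.3 -74.4] grasp now(st) [  50.3 -109.4  235.7]
```

The arm is at the limits of q4 and q6. I'll fit a kinematic model from the poses logged so far to see which lean the arm can reach here.

```bash
cat > kin.py <<'E'
import numpy as np
from scipy.spatial.transform import Rotation as Ro
from scipy.optimize import least_squares
lo=np.array([-2.88,-.31,-1.54,.2,-1.41,.19,-2.57]);hi=np.array([2.88,2.03,1.56,2.42,4.55,2.02,2.57])
def fk(q,P):
    y0,d1,L1,a3,L2,a5,a6,L3,r,sg1,sg3=*P[:9],1,1
    R=Ro.from_euler('z',q[0]+y0);p=np.array([0,0,d1])
    R=R*Ro.from_euler('y',q[1])*Ro.from_euler('z',q[2]);p=p+R.apply([a3,0,L1])
    R=R*Ro.from_euler('y',q[3])*Ro.from_euler('z',q[4]);p=p+R.apply([a5,0,L2])
    R=R*Ro.from_euler('y',q[5])*Ro.from_euler('z',q[6]+r);p=p+R.apply([0,0,L3])
    # offset after joint6
    M=R.as_matrix(); e=Ro.from_matrix(M)*Ro.from_euler('z',-(q[6]+r))
    p=p+e.apply([a6,0,0])
    return p,np.c_[M[:,2],M[:,0],M[:,1]]   # tool x=flange z
D=[([-0.936,.501,-.427,1.55,.221,1.138,-.21],[.2361,.6056,.2923],[[0,.3632,.9317],[0,.9317,-.3632],[-1,0,0]]),
([-.461455,-.07516,-.02518,1.79682,-.00239,1.42048,-.33248],[.38941,.17671,.48181],[[-.001,.988,.153],[0,.153,-.988],[-1,-.001,0]]),
([-.62,-.05,.38,2.0,.02,1.19,1.49],[.4156,.0675,.3787],[[-.001,-.159,.987],[0,.987,.159],[-1,0,-.001]]),
([-.35,-.12,.06,2.42,.51,.19,.98],[.4708,.0836,.3031],[[.621,-.155,.768],[.094,.988,.123],[-.778,-.004,.628]]),
([-1.62,-.14,1.34,2.42,1.21,.19,.34],[.5012,.0847,.2724],[[.617,-.154,.771],[.102,.988,.115],[-.78,.008,.626]])]
def res(P): return np.concatenate([np.r_[(fk(q,P)[0]-t)*3,(fk(q,P)[1]-np.array(R)).ravel()] for q,t,R in D])
best=min((least_squares(res,[.9,.35,.4,0,.4,0,0,.25,r]) for r in(0,1.57,3.14,-1.57)),key=lambda s:s.cost)
P=best.x
if __name__=='__main__':
    print(P.round(3),best.cost)
    for q,t,R in D: print((fk(q,P)[0]-t).round(4),np.abs(fk(q,P)[1]-R).max().round(3))
E
python3 kin.py
```

```text
[-0.354  1.525 -1.101  0.605  0.004  0.072  0.52  -0.048 -0.226] 7.047624184209622
[-0.3851 -0.0949 -0.0167] 0.604
[-0.2818 -0.2942 -0.0326] 1.949
[-0.331  -0.1437  0.0556] 0.45
[-0.0735 -0.0438 -0.0798] 0.486
[ 0.0429 -0.0146  0.0735] 0.47
```

```bash
python3 - <<'E'
s=open('kin.py').read()
s=s.replace("def fk(q,P):\n","SG=np.ones(7)\ndef fk(q,P,SG=None):\n    q=np.array(q)*(globals()['SG'] if SG is None else SG)\n")
i=s.index("best=min(");j=s.index("if __name__")
s=s[:i]+'''import itertools,os
if os.path.exists('kin.npz'): d=np.load('kin.npz');P,SG=d['P'],d['SG']
else:
    b=None
    for c in itertools.product((1,-1),repeat=4):
        SG=np.array([-1,1,c[0],1,c[1],1,c[2]]) if c[3]>0 else np.array([-1,1,c[0],1,c[1],1,c[2]])
        for r in (0,1.57,3.14,-1.57):
            z=least_squares(res,[0,.35,.4,0,.4,0,0,.25,r])
            if b is None or z.cost<b[0]: b=(z.cost,z.x,SG)
    P,SG=b[1],b[2];print(b[0]);np.savez('kin.npz',P=P,SG=SG)
'''+s[j:].replace(",best.cost",",SG")
open('kin.py','w').write(s)
E
python3 kin.py
```

```text
0.0032770479703069046
[-0.044  0.351  0.492  0.013  0.464 -0.007  0.006  0.296 -3.18 ] [-1  1 -1  1 -1  1 -1]
[ 0.0001  0.0001 -0.0009] 0.005
[-0.0009  0.0085  0.0008] 0.005
[-0.0053  0.0081  0.0003] 0.002
[ 0.0058  0.0088 -0.0011] 0.029
[-0.0058 -0.0073  0.0009] 0.024
```

```bash
cat > ik.py <<'E'
from kin import *
S=np.array([.463,.1894,0]);a=np.radians(9.2);Rs=Ro.from_euler('z',a).as_matrix()
def tgt(th,g,back=0):
    th=np.radians(th);d=np.array([np.sin(th),0,-np.cos(th)]);M=np.c_[d,[0,1,0],np.cross(d,[0,1,0])]
    return S+Rs@(np.array(g)/1000-(.047+back/1000)*d),Rs@M
def ik(T,q0,m=.02):
    f=lambda q:np.r_[(fk(q,P)[0]-T[0])*10,(fk(q,P)[1]-T[1]).ravel()*2]
    return least_squares(f,np.clip(q0,lo+m+.01,hi-m-.01),bounds=(lo+m,hi-m))
if __name__=='__main__':
    rng=np.random.default_rng(0)
    Q0=[rng.uniform(lo,hi) for _ in range(25)]
    for th in(30,35,40,45,50):
        for y in(-108,-33):
            sols=[z.x for z in (ik(tgt(th,(88,y,162)),q) for q in Q0) if z.cost<1e-5]
            u=[]
            for q in sols:
                if all(np.abs(q-v).max()>.5 for v in u):u.append(q)
            print(th,y,len(sols),[list(v.round(2)) for v in u[:5]])
E
time python3 ik.py
```

```text
30 -108 14 [[np.float64(0.93), np.float64(0.91), np.float64(-1.52), np.float64(2.26), np.float64(1.62), np.float64(0.91), np.float64(0.24)], [np.float64(-0.84), np.float64(0.28), np.float64(0.69), np.float64(2.27), np.float64(-0.95), np.float64(0.21), np.float64(2.41)], [np.float64(0.37), np.float64(0.27), np.float64(-0.65), np.float64(2.27), np.float64(0.95), np.float64(0.21), np.float64(0.63)]]
30 -33 12 [[np.float64(-1.16), np.float64(0.34), np.float64(0.86), np.float64(2.25), np.float64(-0.85), np.float64(0.21), np.float64(2.14)], [np.float64(-0.17), np.float64(0.24), np.float64(-0.26), np.float64(2.25), np.float64(0.85), np.float64(0.21), np.float64(0.54)], [np.float64(0.61), np.float64(0.53), np.float64(-1.2), np.float64(2.25), np.float64(1.44), np.float64(0.59), np.float64(0.1)]]
35 -108 11 [[np.float64(0.94), np.float64(0.92), np.float64(-1.51), np.float64(2.33), np.float64(1.78), np.float64(0.89), np.float64(0.1)], [np.float64(0.5), np.float64(0.3), np.float64(-0.79), np.float64(2.33), np.float64(1.71), np.float64(0.21), np.float64(-0.11)]]
35 -33 8 [[np.float64(-0.05), np.f
[... 427 characters left out ...]
46), np.float64(2.39), np.float64(2.59), np.float64(0.21), np.float64(-1.03)], [np.float64(-0.97), np.float64(0.32), np.float64(0.82), np.float64(2.39), np.float64(3.97), np.float64(0.28), np.float64(-2.54)], [np.float64(0.67), np.float64(0.39), np.float64(-0.99), np.float64(2.39), np.float64(2.15), np.float64(0.36), np.float64(-0.5)]]
40 -33 8 [[np.float64(-0.38), np.float64(0.24), np.float64(-0.05), np.float64(2.37), np.float64(2.38), np.float64(0.22), np.float64(-1.02)], [np.float64(0.61), np.float64(0.55), np.float64(-1.2), np.float64(2.37), np.float64(1.95), np.float64(0.64), np.float64(-0.38)]]
45 -108 0 []
45 -33 0 []
50 -108 0 []
50 -33 0 []
real	0m48.874s
user	0m49.119s
sys	0m0.155s
```

```bash
cat > sim.py <<'E'
from ik import *
M0=np.array([[0,0,1.],[0,1,0],[-1,0,0]])
def T_(th,ph,g,back=0):
    th,ph=np.radians([th,ph]);ax=np.cross([0,0,-1.],[np.cos(ph),np.sin(ph),0]);M=Ro.from_rotvec(ax*th).as_matrix()@M0
    return S+Rs@(np.array(g)/1000-(.047+back/1000)*M[:,0]),Rs@M
def run(q,way,n=5,verb=True):
    w0=way[0]
    for w1 in way[1:]:
        for k in range(1,n+1):
            w=[np.array(a,float)+(np.array(b,float)-np.array(a,float))*k/n for a,b in zip(w0,w1)]
            T=T_(*w)
            q=ik(T,q,.01).x
        e=np.linalg.norm(fk(q,P)[0]-T[0])*1000;r=np.degrees(Ro.from_matrix(fk(q,P)[1]@T[1].T).magnitude())
        print('  ',w1,q.round(2).tolist(),'err %.1fmm %.1fdeg'%(e,r));w0=w1
    return q
if __name__=='__main__':
    q0=np.array([-.62,-.05,.38,2,.02,1.19,1.49])
    for sg in(1,-1):
        for th in(35,40):
            print('phi',sg*90,th)
            run(q0,[(0,sg*90,(-66,-112,331),0),(th,sg*90,(-20,-110,300),0),(th,sg*60,(0,-110,290),0),(th,sg*30,(88,-108,162),80),(th,0,(88,-108,162),60),(th,0,(88,-108,162),0),(th,0,(88,-33,162),0)])
E
time python3 sim.py
```

```text
phi 90 35
   (35, 90, (-20, -110, 300), 0) [-0.06, 0.23, 0.28, 1.93, -0.63, 1.33, 2.22] err 0.0mm 0.0deg
   (35, 60, (0, -110, 290), 0) [-0.08, 0.08, 0.29, 2.13, -0.76, 1.02, 2.39] err 0.0mm 0.0deg
   (35, 30, (88, -108, 162), 80) [0.64, 0.11, -0.56, 2.27, -0.88, 0.49, 2.56] err 0.0mm 0.0deg
   (35, 0, (88, -108, 162), 60) [-1.46, 0.18, 1.32, 2.37, -1.06, 0.21, 2.53] err 0.0mm 0.0deg
   (35, 0, (88, -108, 162), 0) [-0.95, 0.28, 0.79, 2.29, -1.12, 0.2, 2.56] err 8.0mm 3.3deg
   (35, 0, (88, -33, 162), 0) [-1.31, 0.39, 1.02, 2.29, -1.33, 0.2, 2.56] err 4.0mm 1.7deg
phi 90 40
   (40, 90, (-20, -110, 300), 0) [0.07, 0.26, 0.19, 1.93, -0.68, 1.37, 2.27] err 0.0mm 0.0deg
   (40, 60, (0, -110, 290), 0) [0.25, 0.1, 0.01, 2.15, -0.84, 1.03, 2.49] err 0.0mm 0.0deg
   (40, 30, (88, -108, 162), 80) [1.32, 0.3, -1.28, 2.33, -0.78, 0.32, 2.56] err 0.0mm 0.0deg
   (40, 0, (88, -108, 162), 60) [1.38, -0.2, -1.53, 2.41, -1.12, 0.2, 2.56] err 18.1mm 3.4deg
   (40, 0, (88, -108, 162), 0) [1.38, -0.22, -1.53, 2.41, -1.14, 0.2, 2.56] err 76.9mm 3.5deg
   (40, 0, (88, -33, 162), 0) [1.25, -0.3, -1.53, 2.4
[... 513 characters left out ...]
   (35, 0, (88, -33, 162), 0) [0.28, 0.31, -0.77, 2.31, 1.64, 0.32, -0.2] err 0.0mm 0.0deg
phi -90 40
   (40, -90, (-20, -110, 300), 0) [-0.8, 0.26, 0.18, 1.92, 0.6, 1.33, 0.86] err 0.0mm 0.0deg
   (40, -60, (0, -110, 290), 0) [-0.76, 0.1, 0.1, 2.14, 0.83, 1.03, 0.57] err 0.0mm 0.0deg
   (40, -30, (88, -108, 162), 80) [-0.58, 0.11, -0.01, 2.33, 1.21, 0.58, 0.13] err 0.0mm 0.0deg
   (40, 0, (88, -108, 162), 60) [1.12, 0.45, -1.53, 2.41, 1.65, 0.47, 0.02] err 8.2mm 1.6deg
   (40, 0, (88, -108, 162), 0) [0.94, 0.87, -1.46, 2.39, 1.97, 0.84, -0.07] err 0.0mm 0.0deg
   (40, 0, (88, -33, 162), 0) [0.71, 0.84, -1.43, 2.37, 1.95, 0.93, -0.23] err 0.0mm 0.0deg
real	0m9.713s
user	0m9.865s
sys	0m0.161s
```

```bash
cat > s2.py <<'E'
from sim import *
q0=np.array([-1.62,-.14,1.34,2.42,1.21,.19,.34])
c=(39,0,(50,-109,236),0)
for th in(36,38):
    print('A',th);run(q0,[c,(th,-60,(40,-110,250),0),(th,-30,(60,-108,200),0),(th,-30,(88,-108,164),20),(th,-15,(88,-108,164),10),(th,0,(88,-108,164),0),(th,0,(88,-33,164),0)])
    print('B',th);run(q0,[c,(20,-90,(0,-110,290),0),(th,-75,(20,-110,260),0),(th,-45,(60,-108,200),0),(th,-30,(88,-108,164),10),(th,-15,(88,-108,164),0),(th,0,(88,-108,164),0),(th,0,(88,-33,164),0)])
E
python3 s2.py
```

```text
A 36
   (36, -60, (40, -110, 250), 0) [-1.5, 0.37, 1.06, 2.08, 0.43, 0.76, 0.95] err 0.0mm 0.0deg
   (36, -30, (60, -108, 200), 0) [-1.14, 0.21, 0.71, 2.29, 0.93, 0.37, 0.45] err 0.0mm 0.0deg
   (36, -30, (88, -108, 164), 20) [-1.05, 0.28, 0.63, 2.26, 0.97, 0.33, 0.38] err 0.0mm 0.0deg
   (36, -15, (88, -108, 164), 10) [-0.3, 0.21, -0.06, 2.33, 1.49, 0.25, -0.03] err 0.0mm 0.0deg
   (36, 0, (88, -108, 164), 0) [0.54, 0.31, -0.83, 2.34, 1.81, 0.23, -0.21] err 0.0mm 0.0deg
   (36, 0, (88, -33, 164), 0) [0.24, 0.3, -0.72, 2.32, 1.72, 0.31, -0.28] err 0.0mm 0.0deg
B 36
   (20, -90, (0, -110, 290), 0) [-1.41, 0.36, 1.16, 1.9, 0.02, 1.11, 1.46] err 0.0mm 0.0deg
   (36, -75, (20, -110, 260), 0) [-1.48, 0.44, 1.06, 1.99, 0.31, 0.94, 1.09] err 0.0mm 0.0deg
   (36, -45, (60, -108, 200), 0) [-1.19, 0.3, 0.72, 2.19, 0.74, 0.54, 0.6] err 0.0mm 0.0deg
   (36, -30, (88, -108, 164), 10) [-0.77, 0.27, 0.33, 2.26, 1.14, 0.38, 0.24] err 0.0mm 0.0deg
   (36, -15, (88, -108, 164), 0) [-0.07, 0.24, -0.3, 2.32, 1.59, 0.31, -0.11] err 0.0mm 0.0deg
   (36, 0, (88, -108, 164), 0) [0.59, 0.33, -0.9, 2.34, 1.8,
[... 643 characters left out ...]
, 2.35, 1.91, 0.32, -0.48] err 0.0mm 0.0deg
B 38
   (20, -90, (0, -110, 290), 0) [-1.41, 0.36, 1.16, 1.9, 0.02, 1.11, 1.46] err 0.0mm 0.0deg
   (38, -75, (20, -110, 260), 0) [-1.49, 0.45, 1.05, 2.0, 0.34, 0.95, 1.05] err 0.0mm 0.0deg
   (38, -45, (60, -108, 200), 0) [-1.2, 0.31, 0.7, 2.21, 0.83, 0.55, 0.5] err 0.0mm 0.0deg
   (38, -30, (88, -108, 164), 10) [-0.79, 0.28, 0.34, 2.28, 1.27, 0.39, 0.09] err 0.0mm 0.0deg
   (38, -15, (88, -108, 164), 0) [-0.12, 0.25, -0.26, 2.34, 1.77, 0.32, -0.29] err 0.0mm 0.0deg
   (38, 0, (88, -108, 164), 0) [0.56, 0.32, -0.86, 2.37, 2.05, 0.26, -0.43] err 0.0mm 0.0deg
   (38, 0, (88, -33, 164), 0) [0.27, 0.31, -0.76, 2.35, 1.89, 0.35, -0.45] err 0.0mm 0.0deg
```

```bash
cat > s3.py <<'E'
from sim import *
g=np.linspace
B=np.array([(x,y,z) for x in g(-60,0,5) for y in g(-96,96,9) for z in (-37,0,37)]+[(x,y,z) for x in g(-150,-60,8) for y in (-45,0,45) for z in (-40,0,40)]+[(x,y,z) for x in g(-110,-80,3) for y in (-45,0,45) for z in (-100,-60)])
def gap(w):
    t,R=T_(*w);L=((t+(B/1000)@R.T-S)@Rs)*1000
    u=np.abs(L-[88,0,311.5])-[30,177,17.5]
    return round(np.where((u<0).all(1),u.max(1),np.linalg.norm(np.maximum(u,0),axis=1)).min(),1)
q0=np.array([-1.62,-.14,1.34,2.42,1.21,.19,.34])
c=(39,0,(50,-109,236),0)
for th in(36,38):
  for b in (40,30):
    W=[c,(th,-60,(20,-110,260),0),(th,-40,(88,-108,164),70),(th,-30,(88,-108,164),60),(th,-15,(88,-108,164),b+5),(th,0,(88,-108,164),b),(th,0,(88,-108,164),0),(th,0,(88,-33,164),0)]
    print(th,b,'gaps',[gap(w) for w in W]);run(q0,W)
E
python3 s3.py
```

```text
36 40 gaps [np.float64(8.8), np.float64(14.6), np.float64(-3.4), np.float64(0.7), np.float64(11.5), np.float64(16.2), np.float64(12.5), np.float64(12.5)]
   (36, -60, (20, -110, 260), 0) [-1.62, 0.33, 1.16, 2.12, 0.44, 0.79, 0.93] err 0.0mm 0.0deg
   (36, -40, (88, -108, 164), 70) [-1.45, 0.29, 0.96, 2.2, 0.62, 0.52, 0.68] err 0.0mm 0.0deg
   (36, -30, (88, -108, 164), 60) [-1.38, 0.23, 0.93, 2.27, 0.77, 0.38, 0.57] err 0.0mm 0.0deg
   (36, -15, (88, -108, 164), 45) [-0.78, 0.12, 0.42, 2.35, 1.11, 0.22, 0.32] err 0.0mm 0.0deg
   (36, 0, (88, -108, 164), 40) [0.82, 0.22, -1.11, 2.37, 1.43, 0.21, 0.15] err 0.0mm 0.0deg
   (36, 0, (88, -108, 164), 0) [0.53, 0.31, -0.83, 2.34, 1.82, 0.23, -0.21] err 0.0mm 0.0deg
   (36, 0, (88, -33, 164), 0) [0.24, 0.3, -0.72, 2.32, 1.72, 0.31, -0.28] err 0.0mm 0.0deg
36 30 gaps [np.float64(8.8), np.float64(14.6), np.float64(-3.4), np.float64(0.7), np.float64(10.0), np.float64(15.2), np.float64(12.5), np.float64(12.5)]
   (36, -60, (20, -110, 260), 0) [-1.62, 0.33, 1.16, 2.12, 0.44, 0.79, 0.93] err 0.0mm 0.0deg
   (36, -40, (88, -108, 164), 70) [-1.45, 0
[... 1428 characters left out ...]
t64(19.4), np.float64(16.4), np.float64(16.4)]
   (38, -60, (20, -110, 260), 0) [-1.63, 0.35, 1.15, 2.12, 0.48, 0.78, 0.88] err 0.0mm 0.0deg
   (38, -40, (88, -108, 164), 70) [-1.47, 0.3, 0.95, 2.22, 0.71, 0.51, 0.57] err 0.0mm 0.0deg
   (38, -30, (88, -108, 164), 60) [-1.39, 0.23, 0.92, 2.3, 0.91, 0.38, 0.41] err 0.0mm 0.0deg
   (38, -15, (88, -108, 164), 35) [-0.71, 0.15, 0.35, 2.37, 1.48, 0.22, -0.05] err 0.0mm 0.0deg
   (38, 0, (88, -108, 164), 30) [0.71, 0.23, -1.01, 2.39, 1.84, 0.21, -0.25] err 0.0mm 0.0deg
   (38, 0, (88, -108, 164), 0) [0.5, 0.3, -0.78, 2.37, 2.09, 0.23, -0.49] err 0.0mm 0.0deg
   (38, 0, (88, -33, 164), 0) [0.2, 0.29, -0.68, 2.35, 1.91, 0.32, -0.48] err 0.0mm 0.0deg
```

```bash
cat > tp.py <<'E'
from sim import *
import sys
from rig import robot
s=robot.get_state();R=np.array(s['tcp_rot']);t=np.array(s['tcp_pos'])
print('t',round(s['t'],2),'q',np.round(s['joint_positions'],2).tolist(),'w',round(s['gripper_width'],4),'f',np.round(s['ft_force'],1),'grasp st',((t+.047*R[:,0]-S)@Rs*1000).round(1))
for a in sys.argv[1:]:
    v=[float(x) for x in a.split(',')];T=T_(v[0],v[1],v[2:5],v[5])
    print(a,'turn',np.degrees(Ro.from_matrix(T[1]@R.T).as_rotvec()).round(1),'shift',((T[0]-t)*1000).round(1))
E
python3 tp.py 38,-60,0,-110,285,0
```

```text
t 17.5 q [-1.62, -0.14, 1.34, 2.42, 1.21, 0.19, 0.34] w 0.0505 f [ 0.  -0.3 -0.5] grasp st [  50.3 -109.4  235.7]
38,-60,0,-110,285,0 turn [-34.   13.6 -10.5] shift [-38.9  18.6  49.6]
```

Request:
play_rows --pt "0 0 0 -20 5 25 115" --pt "-7 3 -2 -39 10 50 115" --pt "-14 6 -4 -39 18 50 115" --pt "-21 8 -6 -39 18 50 115" --pt "-28 11 -8 -39 18 50 115" --pt "-34 13.6 -10.5 -39 18 50 115" --pt "-34 13.6 -10.5 -39 18 50 115" --pt "-34 13.6 -10.5 -39 18 50 115" --pt "-34 13.6 -10.5 -39 18 50 115"

```text
t: 18.4
tcp_pos: [0.4613, 0.101, 0.3225]
tcp_rot: [[0.388, -0.043, 0.921], [-0.475, 0.847, 0.24], [-0.79, -0.531, 0.308]]
ft_force: [0.6, -0.4, 0.5]
gripper_width: 0.0505
```

```bash
python3 tp.py 38,-60,0,-110,285,0 38,-30,75,-108,164,60
```

```text
t 18.4 q [-1.53, 0.14, 0.93, 2.16, 0.69, 0.97, 0.7] w 0.0505 f [ 0.6 -0.4  0.5] grasp st [  -1.3 -111.9  285.4]
38,-60,0,-110,285,0 turn [-0.2 -0.   0.1] shift [ 1.   2.2 -0.5]
38,-30,75,-108,164,60 turn [ 14.7 -10.8   6.1] shift [ 31.4  17.1 -74.2]
```

Request:
play_rows --pt "3 -2 1 8 4 -18 115" --pt "7 -5 3 16 8 -37 115" --pt "11 -8 4.5 24 13 -55 115" --pt "14.7 -10.8 6.1 31 17 -74 115" --pt "14.7 -10.8 6.1 31 17 -74 115" --pt "14.7 -10.8 6.1 31 17 -74 115" --pt "14.7 -10.8 6.1 31 17 -74 115"

```text
t: 19.1
tcp_pos: [0.4932, 0.1196, 0.2499]
tcp_rot: [[0.576, -0.059, 0.815], [-0.221, 0.949, 0.225], [-0.787, -0.31, 0.534]]
ft_force: [0.1, -0.5, 0.8]
gripper_width: 0.0507
```

```bash
python3 tp.py 38,-30,75,-108,164,60 38,-15,88,-108,164,45
```

```text
t 19.1 q [-1.5, 0.22, 1.01, 2.34, 0.93, 0.41, 0.37] w 0.0507 f [ 0.1 -0.5  0.8] grasp st [ 43.7 -88.3 212.9]
38,-30,75,-108,164,60 turn [0.1 0.1 0.1] shift [-0.5 -1.4 -1.5]
38,-15,88,-108,164,45 turn [ 9.1 -2.1  3.2] shift [ 17.6 -17.  -13.4]
```

Request:
play_rows --pt "3 -0.7 1 6 -6 -4 115" --pt "6 -1.4 2 12 -12 -9 115" --pt "9.1 -2.1 3.2 18 -17 -13 115" --pt "9.1 -2.1 3.2 18 -17 -13 115" --pt "9.1 -2.1 3.2 18 -17 -13 115" --pt "9.1 -2.1 3.2 18 -17 -13 115" --pt "9.1 -2.1 3.2 18 -17 -13 115"

```text
t: 19.8
tcp_pos: [0.5112, 0.1028, 0.2362]
tcp_rot: [[0.614, -0.106, 0.782], [-0.063, 0.981, 0.182], [-0.787, -0.161, 0.596]]
ft_force: [0.5, -0.1, 0.3]
gripper_width: 0.0507
```

```bash
python3 tp.py 38,-15,88,-108,164,45 38,0,88,-108,164,40  38,0,88,-108,164,0 38,-8,88,-108,164,30
```

```text
t 19.8 q [-1.16, 0.17, 0.79, 2.39, 1.34, 0.2, 0.04] w 0.0507 f [ 0.5 -0.1  0.3] grasp st [  61.7 -100.7  199.2]
38,-15,88,-108,164,45 turn [ 0.1  0.1 -0. ] shift [-0.4 -0.2  0.3]
38,0,88,-108,164,40 turn [9.3 0.4 3.1] shift [  3.  -14.5  -3.6]
38,0,88,-108,164,0 turn [9.3 0.4 3.1] shift [ 27.4 -10.6 -35.2]
38,-8,88,-108,164,30 turn [ 4.4 -0.1  1.5] shift [  8.5  -7.  -11.5]
```

Request:
play_rows --pt "0.7 0 0.2 2 -1 -3 115" --pt "1.5 0 0.5 4 -3 -6 115" --pt "2.2 0 0.7 6 -4 -9 115" --pt "2.9 0 1 8 -5.5 -12 115" --pt "3.6 0 1.3 10 -6.5 -14 115" --pt "4.4 0 1.5 11.5 -7 -15.5 115" --pt "4.4 0 1.5 11.5 -7 -15.5 115" --pt "4.4 0 1.5 11.5 -7 -15.5 115" --pt "4.4 0 1.5 11.5 -7 -15.5 115" --pt "4.4 0 1.5 11.5 -7 -15.5 115"

```text
t: 20.8
tcp_pos: [0.5222, 0.0963, 0.2201]
tcp_rot: [[0.614, -0.133, 0.778], [0.014, 0.987, 0.158], [-0.789, -0.086, 0.608]]
ft_force: [-0.1, -0.4, -0.4]
gripper_width: 0.0507
```

```bash
python3 tp.py 38,-8,88,-108,164,25 38,0,88,-108,164,15 38,0,88,-108,164,0
```

```text
t 20.8 q [-0.37, 0.17, 0.03, 2.38, 1.78, 0.19, -0.33] w 0.0507 f [-0.1 -0.4 -0.4] grasp st [  72.1 -105.4  183. ]
38,-8,88,-108,164,25 turn [ 0.  -0.1 -0.1] shift [ 0.7 -0.3  0.6]
38,0,88,-108,164,15 turn [4.9 0.3 1.5] shift [ 7.3 -5.5 -7.3]
38,0,88,-108,164,0 turn [4.9 0.3 1.5] shift [ 16.4  -4.  -19.1]
```

Following the modelled path well. I'll continue to the grasp pose.

Request:
play_rows --pt "0.6 0 0.2 2 -1 -2 115" --pt "1.2 0 0.4 3.5 -2 -4 115" --pt "1.9 0 0.6 5 -3 -6 115" --pt "2.6 0 0.8 7 -4 -8 115" --pt "3.3 0.1 1 9 -5 -10 115" --pt "4 0.2 1.2 11 -5 -12.5 115" --pt "4.9 0.3 1.5 13 -5 -15 115" --pt "4.9 0.3 1.5 15 -4.5 -17 115" --pt "4.9 0.3 1.5 16 -4 -19 115" --pt "4.9 0.3 1.5 16 -4 -19 115"

```text
t: 21.8
tcp_pos: [0.5382, 0.0918, 0.2008]
tcp_rot: [[0.608, -0.158, 0.778], [0.097, 0.987, 0.125], [-0.788, -0.001, 0.615]]
ft_force: [0.3, 0.3, 0.8]
gripper_width: 0.0503
```

Request:
play_rows --pt "0 0 0 0 0 0 115" --pt "0 0 0 0 0 0 115" --pt "0 0 0 0 0 0 115"

```text
t: 22.1
tcp_pos: [0.5382, 0.0916, 0.2012]
tcp_rot: [[0.608, -0.158, 0.778], [0.097, 0.987, 0.125], [-0.788, -0.001, 0.616]]
ft_force: [0.2, 0.5, -0.0]
gripper_width: 0.0502
```

```bash
python3 tp.py 38,0,88,-108,164,0 38,0,88,-33,164,0;python3 chk.py w10.png
python3 - <<'E'
import numpy as np
d=np.load('chk.npz');L=d['L'].reshape(-1,3)
m=(L[:,2]>140)&(L[:,2]<180)&(L[:,0]>66)&(L[:,0]<82)&(L[:,1]<-90)&(L[:,1]>-122);print('grip',m.sum(),np.percentile(L[m],[1,50,99],axis=0).round(1) if m.sum() else '')
E
```

```text
t 22.1 q [0.21, 0.27, -0.5, 2.35, 2.15, 0.21, -0.6] w 0.0502 f [ 0.2  0.5 -0. ] grasp st [  87.5 -108.6  164.2]
38,0,88,-108,164,0 turn [0.  0.  0.1] shift [ 0.4  0.6 -0.2]
38,0,88,-33,164,0 turn [0.  0.  0.1] shift [-11.6  74.6  -0.2]
22.1 tcp [0.5382 0.0916 0.2012] tool in station axes [[0.616, 0.002, 0.788], [-0.002, 1.0, -0.001], [-0.788, -0.001, 0.616]] st pos [  58.4 -108.5  201.2] f [ 0.2  0.5 -0. ] 0.05021841618897437
grip 1616 [[  72.8 -115.7  140.5]
 [  74.3 -107.9  157.7]
 [  77.  -100.1  172. ]]
```

View pics/w10.png

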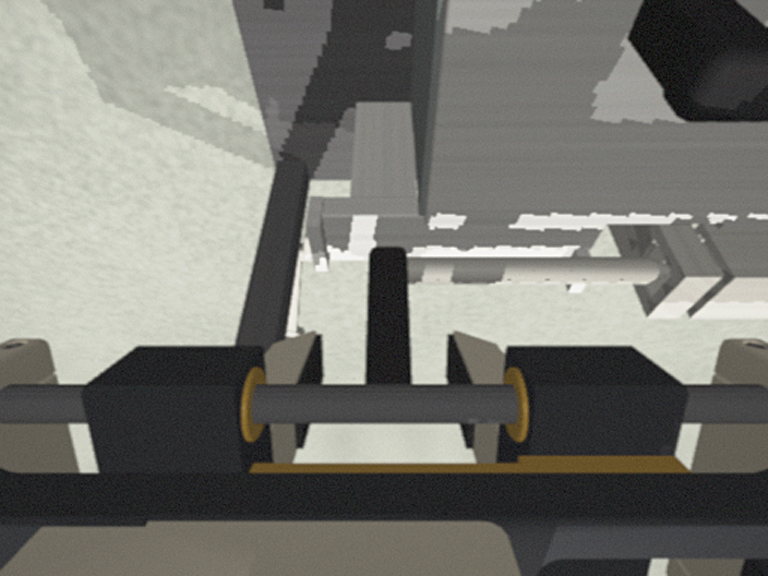

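The grip, at (388,320), is centred between the jaws, and the pin at (640,270) is at the first knuckle. Closing.

Request:
play_rows --pt "0 0 0 0 0.5 0 255" --pt "0 0 0 0 0.5 0 255" --pt "0 0 0 0 0.5 0 255" --pt "0 0 0 0 0.5 0 255" --pt "0 0 0 0 0.5 0 255" --pt "0 0 0 0 0.5 0 255" --pt "0 0 0 0 0.5 0 255" --pt "0 0 0 0 0.5 0 255"

```text
t: 22.95
tcp_pos: [0.5382, 0.0921, 0.2011]
tcp_rot: [[0.608, -0.158, 0.778], [0.097, 0.987, 0.125], [-0.788, -0.0, 0.616]]
ft_force: [0.1, 0.9, -0.1]
gripper_width: 0.0155
```

Request:
play_rows --pt "0 0 0 -0.5 3 0 255" --pt "0 0 0 -1.1 7 0 255" --pt "0 0 0 -1.9 12 0 255" --pt "0 0 0 -2.8 17 0 255" --pt "0 0 0 -3.6 22 0 255" --pt "0 0 0 -4.4 27 0 255" --pt "0 0 0 -5.2 32 0 255" --pt "0 0 0 -6 37 0 255" --pt "0 0 0 -6 37 0 255"

```text
t: 23.85
tcp_pos: [0.5321, 0.1303, 0.2011]
tcp_rot: [[0.608, -0.16, 0.778], [0.099, 0.987, 0.125], [-0.788, 0.0, 0.616]]
ft_force: [1.5, 0.5, -1.1]
gripper_width: 0.0161
```

```bash
python3 tp.py 38,0,88,-33,164,0
```

```text
t 23.85 q [0.08, 0.27, -0.48, 2.34, 2.0, 0.25, -0.54] w 0.0161 f [ 1.5  0.5 -1.1] grasp st [ 87.6 -69.4 164.1]
38,0,88,-33,164,0 turn [-0. -0.  0.] shift [-5.5 36.  -0.1]
```

Request:
play_rows --pt "0 0 0 -0.8 5 0 255" --pt "0 0 0 -1.6 10 0 255" --pt "0 0 0 -2.4 15 0 255" --pt "0 0 0 -3.2 20 0 255" --pt "0 0 0 -4.1 25 0 255" --pt "0 0 0 -4.7 29 0 255" --pt "0 0 0 -5.2 32 0 255" --pt "0 0 0 -5.5 34 0 255" --pt "0 0 0 -5.8 35.5 0 255" --pt "0 0 0 -5.8 35.5 0 255"

```text
t: 24.85
tcp_pos: [0.5265, 0.1647, 0.2011]
tcp_rot: [[0.608, -0.158, 0.778], [0.097, 0.987, 0.125], [-0.788, -0.0, 0.616]]
ft_force: [2.2, -1.1, -1.7]
gripper_width: 0.0157
```

Request:
play_rows --pt "0 0 0 -0.2 1 0 255" --pt "0 0 0 -0.3 2 0 255" --pt "0 0 0 -0.3 2 0 255" --pt "0 0 0 -0.3 2 0 255"

```text
t: 25.25
tcp_pos: [0.5262, 0.1664, 0.2011]
tcp_rot: [[0.608, -0.158, 0.778], [0.097, 0.987, 0.124], [-0.788, -0.0, 0.616]]
ft_force: [3.2, -1.2, -1.4]
gripper_width: 0.0156
```

```bash
python3 tp.py
```

```text
t 25.25 q [-0.01, 0.28, -0.48, 2.33, 1.87, 0.31, -0.49] w 0.0156 f [ 3.2 -1.2 -1.4] grasp st [ 87.6 -32.9 164.1]
```

Request:
play_rows --pt "0 0 0 0 1 0 255" --pt "0 0 0 0 1 0 255" --pt "0 0 0 0 1 0 255"

```text
t: 25.55
tcp_pos: [0.5261, 0.167, 0.2011]
tcp_rot: [[0.608, -0.157, 0.778], [0.096, 0.988, 0.124], [-0.788, -0.001, 0.616]]
ft_force: [0.5, -4.4, 0.8]
gripper_width: 0.0157
```

Request:
play_rows --pt "0 0 0 0 1 0 255" --pt "0 0 0 0 1 0 255" --pt "0 0 0 0 1 0 255"

```text
t: 25.85
tcp_pos: [0.5261, 0.1672, 0.201]
tcp_rot: [[0.608, -0.156, 0.778], [0.095, 0.988, 0.124], [-0.788, -0.002, 0.616]]
ft_force: [-2.1, -6.2, 3.5]
gripper_width: 0.0154
```

Request:
play_rows --pt "0 0 0 -0.2 1.5 0 255" --pt "0 0 0 -0.4 3 0 255" --pt "0 0 0 -0.4 3 0 255" --pt "0 0 0 -0.4 3 0 255" --pt "0 0 0 -0.4 3 0 255"

```text
t: 26.35
tcp_pos: [0.5261, 0.1676, 0.201]
tcp_rot: [[0.61, -0.151, 0.778], [0.09, 0.988, 0.122], [-0.788, -0.004, 0.616]]
ft_force: [-4.5, -12.4, 6.1]
gripper_width: 0.0159
```

```bash
python3 tp.py
```

```text
t 26.35 q [-0.02, 0.28, -0.48, 2.33, 1.86, 0.32, -0.48] w 0.0159 f [ -4.5 -12.4   6.1] grasp st [ 87.7 -32.  164. ]
```

The end stop is reached: the grip is at y ≈ -32 and the force rises to 12 N with no further travel. I'll relax slightly, open and retract along the approach.

Request:
play_rows --pt "0 0 0 0.3 -2 0 255" --pt "0 0 0 0.3 -2.5 0 255" --pt "0 0 0 0.3 -2.5 0 180" --pt "0 0 0 0.3 -2.5 0 115" --pt "0 0 0 0.3 -2.5 0 115" --pt "0 0 0 0.3 -2.5 0 115" --pt "0 0 0 0.3 -2.5 0 115" --pt "0 0 0 0.3 -2.5 0 115" --pt "0 0 0 0.3 -2.5 0 115"

```text
t: 27.25
tcp_pos: [0.526, 0.169, 0.2011]
tcp_rot: [[0.608, -0.158, 0.778], [0.097, 0.987, 0.124], [-0.788, -0.0, 0.616]]
ft_force: [0.8, -0.1, -0.1]
gripper_width: 0.0504
```

```bash
python3 tp.py 38,0,88,-33,164,0 38,0,88,-33,164,50; python3 s3.py >/dev/null & python3 - <<'E'
from sim import *
run(np.array([-.02,.28,-.48,2.33,1.86,.32,-.48]),[(38,0,(88,-33,164),0),(38,0,(88,-33,164),20),(38,0,(88,-33,164),40),(38,-15,(88,-33,164),60),(36,-45,(20,-33,240),40),(10,-45,(-20,-33,300),40)])
E
```

```text
t 27.25 q [-0.02, 0.28, -0.48, 2.33, 1.86, 0.32, -0.49] w 0.0504 f [ 0.8 -0.1 -0.1] grasp st [ 87.9 -30.3 164. ]
38,0,88,-33,164,0 turn [ 0.  -0.   0.1] shift [ 0.6 -2.7 -0. ]
38,0,88,-33,164,50 turn [ 0.  -0.   0.1] shift [-29.8  -7.6  39.4]
   (38, 0, (88, -33, 164), 20) [0.19, 0.22, -0.66, 2.37, 1.8, 0.27, -0.4] err 0.0mm 0.0deg
   (38, 0, (88, -33, 164), 40) [0.24, 0.16, -0.71, 2.38, 1.64, 0.24, -0.26] err 0.0mm 0.0deg
   (38, -15, (88, -33, 164), 60) [0.07, 0.15, -0.72, 2.33, 1.34, 0.51, -0.04] err 0.0mm 0.0deg
   (36, -45, (20, -33, 240), 40) [-0.27, 0.12, -0.56, 2.15, 0.87, 0.98, 0.37] err 0.0mm 0.0deg
   (10, -45, (-20, -33, 300), 40) [0.01, -0.01, -0.5, 1.95, 0.17, 1.12, 1.17] err 0.0mm 0.0deg
```

Retracting along the approach axis; I'll stop at 50 mm and check the lock and cover from there.

Request:
play_rows --pt "0 0 0 -4 -0.8 5 115" --pt "0 0 0 -9 -1.5 12 115" --pt "0 0 0 -15 -2.5 20 115" --pt "0 0 0 -20 -3.3 27 115" --pt "0 0 0 -25 -4 33 115" --pt "0 0 0 -30 -5 39 115" --pt "0 0 0 -30 -5 39 115" --pt "0 0 0 -30 -5 39 115"

```text
t: 28.05
tcp_pos: [0.4962, 0.1639, 0.2403]
tcp_rot: [[0.609, -0.157, 0.778], [0.097, 0.988, 0.124], [-0.788, -0.0, 0.616]]
ft_force: [-0.3, 0.4, -0.3]
gripper_width: 0.0505
```

```bash
python3 tp.py 38,-15,75,-33,164,75 15,-45,-20,-33,310,40; python3 chk.py w11.png; python3 m.py 130 60
python3 - <<'E'
import numpy as np,cv2
d=np.load('chk.npz');L=d['L'].reshape(-1,3)
def r(n,m): print(n,m.sum(),np.percentile(L[m],[1,50,99],axis=0).round(1).tolist() if m.sum() else '')
r('grip face',(L[:,2]>140)&(L[:,2]<180)&(L[:,0]>66)&(L[:,0]<80)&(L[:,1]<0)&(L[:,1]>-70))
r('pin tip',(abs(L[:,2]-118)<6)&(abs(L[:,0]-88)<9)&(L[:,1]>84)&(L[:,1]<100))
m=(abs(L[:,2]-105)<3)&(abs(L[:,0])<80)&(abs(L[:,1])<100);q=L[m];print('plate',q.mean(0),np.linalg.lstsq(np.c_[q[:,:2],np.ones(len(q))],q[:,2],rcond=None)[0].round(4))
E
```

```text
t 28.05 q [-0.04, 0.13, -0.47, 2.37, 1.52, 0.26, -0.18] w 0.0505 f [-0.3  0.4 -0.3] grasp st [ 57.7 -30.6 203.2]
38,-15,75,-33,164,75 turn [-9.2 -0.2 -3. ] shift [-28.7  12.6  19.9]
15,-45,-20,-33,310,40 turn [-14.3  25.4  -3.4] shift [-66.    2.9 153.8]
28.05 tcp [0.4962 0.1639 0.2403] tool in station axes [[0.616, 0.002, 0.788], [-0.002, 1.0, -0.002], [-0.788, -0.0, 0.616]] st pos [ 28.5 -30.5 240.3] f [-0.3  0.4 -0.3] 0.05050821721896318
carried 2130 [[71.7, 10.7, 127.7], [84.7, 45.8, 130.0], [102.2, 79.4, 131.1]]
fixL 731 [[71.6, 60.2, 127.6], [84.7, 73.6, 130.0], [102.2, 84.0, 131.0]]
fixR 681 [[71.6, 6.2, 127.7], [84.4, 15.5, 130.1], [102.0, 29.8, 131.1]]
rim+y 0 
grip face 1044 [[73.2, -40.5, 140.5], [74.4, -32.9, 160.4], [79.3, -25.1, 175.3]]
pin tip 0 
plate [ 12.11618596  -1.82959928 105.1356251 ] [-1.000000e-04 -2.000000e-04  1.051362e+02]
```

View pics/w11.png

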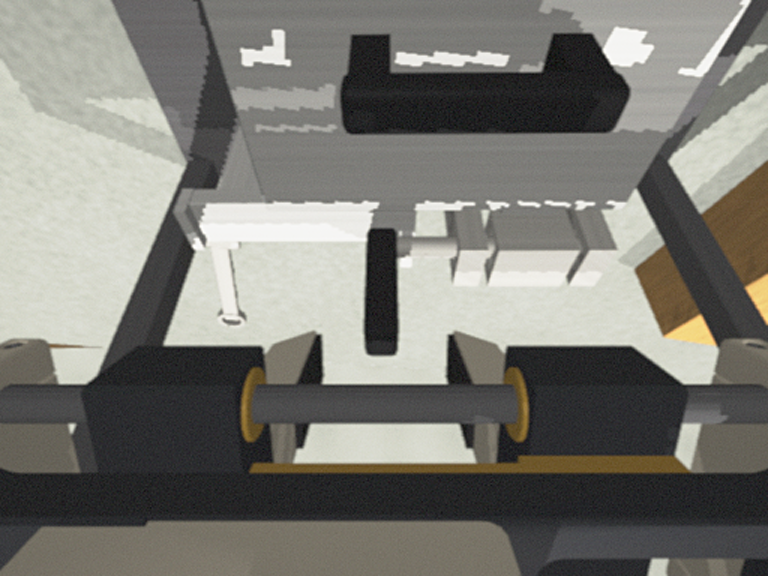

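The grip is at y -32.8, where the end stop is -33. The three knuckles are flush with the pin entering them at (440,245). The cover is flat, and the tool is clear by about 50 mm. I'll check the bystanders and hand in.

Run:
```python
from h import *
p,T=cam('top')
for n in['carton','can','wrench']: print(n,spot(p,T,n))
s=robot.get_state();print(s['t'],np.round(s['ft_force'],1),np.abs(s['joint_vel']).max())
print(robot.finish_job())
```

```text
carton [(0.9, array([0.5962, 0.506 , 0.0788]))]
can [(0.8, array([ 0.5651, -0.4726,  0.1837]))]
wrench [(0.47, array([0.7538, 0.0361, 0.0055])), (0.26, array([0.5237, 0.2089, 0.3039]))]
28.3 [ 1.1  0.4 -0.8] 0.004276410600553515
the job is handed in; nothing more can be done
None
```

The cover is on the box with its knuckle between the two fixed ones. The lock is at its end stop with the pin through the hinge, and the job was handed in at 28.3 s of the 69 s allowed.

- **Cover:** I gripped it by the handle, brought it in low from the robot's side under the lamp bar, and set it down before letting go. After the lock was closed, the plate was level at z 105.1 mm and all three knuckle tops were flush at 130.0 mm. After release its yaw was within about 0.4° of the station's.
- **Lock:** I slid it with the tool leaned 38° off vertical until the force rose to about 12 N with almost no further travel. After I let go, the grip measured y −32.8 mm against −33 at the stop, which is about 84 mm of travel. I did not see the pin's tip come out past the far knuckle; full travel is inferred from the grip's position and the contact at the stop.
- **Bystanders:** In the last top picture the carton, can and wrench were within about 4 mm of where they started, which is the networks' accuracy.
- **Robot:** It was still and about 50 mm clear of the grip, with no contact force above the noise.
- **Snag:** My first leaned approach, at 40°, ran into joint limits. I re-planned the path with a kinematic model fitted to the logged poses, and nothing was touched in the meantime.

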